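Wedge up, blank off and switch on a powered desk riser

TASK

Finish the powered wooden riser on the clinic desk: lay each of the two wedges on its board, thin end towards the back, and tap it from the front through the slot of a tenon, one in each, until it goes no farther. Put every white blanking plug there is fully home in an opening of its own shape, round or square; openings left over stay open for cables. Only when both wedges and all the plugs are home, turn the isolator handle a quarter turn clockwise to on, its stop, and leave the other things on the desk where they are.

Things in the scene. Friction and masses are not known exactly. Their poses are not given: they have to be found in the camera images.
- wedge1: Brown wooden wedge, 120 mm long, 26 mm wide, flat sole; 18 mm high at the thin end, rising evenly to 36 mm at the upright head face. The foremost 12 mm narrow to a nose 18 mm wide. 70 g. Origin: centre of the sole, midway along; x to the thin end, z up. Starts on its sole on the desk. Fits either slot.
- wedge2: Brown wooden wedge, 120 mm long, 26 mm wide, flat sole; 18 mm high at the thin end, rising evenly to 36 mm at the upright head face. The foremost 12 mm narrow to a nose 18 mm wide. 70 g. Origin: centre of the sole, midway along; x to the thin end, z up. Starts on its sole on the desk. Fits either slot.
- round1: White round blanking plug: plug 50 mm diameter, 12 mm deep, foot chamfered; flange 64 mm diameter, 4 mm thick. On top, a pull bar 46 x 12 mm (along own x), 22 mm tall; 38 mm tall in all, 50 g. Origin: centre of the plug's underside, z up; stands on the plug at the start. Fully in, its flange lies on the board. None if absent (or held). Fits either round opening.
- round2: White round blanking plug: plug 50 mm diameter, 12 mm deep, foot chamfered; flange 64 mm diameter, 4 mm thick. On top, a pull bar 46 x 12 mm (along own x), 22 mm tall; 38 mm tall in all, 50 g. Origin: centre of the plug's underside, z up; stands on the plug at the start. Fully in, its flange lies on the board. None if absent (or held). Fits either round opening.
- square1: White square blanking plug: plug 44 x 44 mm, 12 mm deep, foot stepped in; flange 58 x 58 mm, 4 mm thick. On top, a pull bar 46 x 12 mm (along own x), 22 mm tall; 38 mm tall in all, 50 g. Origin: centre of the plug's underside, z up; stands on the plug at the start. Fully in, its flange lies on the board. None if absent (or held). Fits either square opening, sides parallel.
- square2: White square blanking plug: plug 44 x 44 mm, 12 mm deep, foot stepped in; flange 58 x 58 mm, 4 mm thick. On top, a pull bar 46 x 12 mm (along own x), 22 mm tall; 38 mm tall in all, 50 g. Origin: centre of the plug's underside, z up; stands on the plug at the start. Fully in, its flange lies on the board. None if absent (or held). Fits either square opening, sides parallel.
- slot_left (a point): Middle of the slot in the left tenon, 100 mm above the desk, at the height of the board's top once seated. x: driving direction (front to back), y left. Slot 30 mm wide, 24 mm deep along x, roof sloping like the wedge. A wedge at its stop has its origin about 20 mm in front of this point (x -20 mm), thin end 40 mm behind it. The first wedge driven takes up to 15 N, the second little.
- slot_right (a point): Middle of the slot in the right tenon, 100 mm above the desk, at the height of the board's top once seated. x: driving direction (front to back), y left. Slot 30 mm wide, 24 mm deep along x, roof sloping like the wedge. A wedge at its stop has its origin about 20 mm in front of this point (x -20 mm), thin end 40 mm behind it. The first wedge driven takes up to 15 N, the second little.
- opening_round_a (a point): Centre of a round opening (54 mm diameter) through the riser's board, at the board's top surface; x to the riser's back, y to its left, z up. Goes down with the board as that is seated. Open underneath.
- opening_round_b (a point): Centre of a round opening (54 mm diameter) through the riser's board, at the board's top surface; x to the riser's back, y to its left, z up. Goes down with the board as that is seated. Open underneath.
- opening_square_a (a point): Centre of a square opening (48 x 48 mm, sides along x and y) through the riser's board, at the board's top surface; x to the riser's back, y to its left, z up. Goes down with the board as that is seated. Open underneath.
- opening_square_b (a point): Centre of a square opening (48 x 48 mm, sides along x and y) through the riser's board, at the board's top surface; x to the riser's back, y to its left, z up. Goes down with the board as that is seated. Open underneath.
- isolator_grip (a point): Top centre of the isolator's black bar handle, on its upright axis, on a grey box 70 x 70 x 30 mm at the board's back left. Bar 60 mm long, 14 mm wide, 24 mm tall, its lowest 6 mm in a 48 mm disc. The point turns with the handle: own y along the bar, x across it.
- isolator (a joint): Turn of the isolator handle (rad), clockwise from above: 0 off (bar along the riser's y), 1.571 on (bar along its x), a stop at each end. Takes 0.1 N m and stays where left; starts at 0 to 0.06.
- riser: Light wooden riser, firm on the desk. Plywood board 260 mm (x) by 360 mm (y), 18 mm thick; it starts 2 to 4 mm high on its frame (top at 102 to 104 mm) and the wedges press it down to 100 mm. Tenons 150 mm left and right of the middle, 58 mm wide, 46 mm tall, clear board 118 mm long before them; outlet strip 34 mm high along the back edge. Origin: on the desk under its middle; x back, y left.
- pill_bottle: Small amber pill jar, 44 mm diameter, 45 mm tall; not part of the job. Origin: centre of its underside.
- stamp: Black and grey self-inking stamp, 58 x 34 mm, 42 mm tall; not part of the job. Origin: centre of its underside.
- mouse: Black computer mouse, 105 x 60 x 30 mm; not part of the job. Origin: centre of its underside.
- stapler: Stapler, 130 x 36 mm, about 50 mm tall; not part of the job. Origin: centre of its underside.
- pen_cup: Black pen cup, 72 mm diameter, 95 mm tall, pens to 150 mm; not part of the job. Origin: centre of its underside.
Mind the look-alikes: they are no part of the job. What is shaped like the round2 but pink, red or yellow is not meant.

How it is judged:
By the outcome, as a careful person would: the job done as asked, in the order asked, and still so for the second after the job is handed in, with the robot touching nothing.
Of round1, round2, square1, square2 only 2 to 4 are there at a start; the rules pass over those that are not, and their reading is None.
At some moment in a run one of wedge1, wedge2, round1, round2, square1, square2 may be knocked a few centimetres aside while the robot is not near it.
Once in a run the grip may slacken for a moment while it holds something.
It also fails if it takes over 210 s, if anything falls off the work surface, if the arm or the gripper's body presses on something with over 40 N, if the wrist force passes 120 N, or if a joint passes its speed limit or range.

ROBOT

A 6-joint arm with a two-finger parallel gripper is mounted at the origin on the work surface. World frame = base frame: x ahead of the robot, y to its left, z up, the work surface at z = 0. Lengths are in m, angles in degrees, forces in N, time in s.
With the tool pointing down it reaches from about 0.3 to 0.75 m from the base axis. Payload 8.5 kg.
Tool frame: the origin (TCP) lies at the very end of the fingers, on their centre line; the grasp point (between the pads) lies 19 mm behind it; z points along the fingers, y is the line along which they close (so a half turn about z gives the same grasp; the last joint's range is limited). The gripper opens to 85 mm and grips with 20 to 120 N. Pads are 22 mm wide; open, the fingers measure 114 mm over their backs; the gripper's body (76 mm by 85 mm) begins 54 mm behind the grasp point. The pads swing forward as they close: fully open they stand 13 mm farther back than shut.
Start: joints at [-82.466, 21.807, 74.336, -0, 83.858, -12.336], TCP at [0.187, -0.517, 0.231] pointing down, gripper open.
Joint ranges: [-178.18, 178.18], [-50.72, 133.34], [12.68, 142.11], [-81.47, 261.47], [9.98, 163.14], [-165.26, 165.26]. Speed limits (degrees/s): [136.94, 136.94, 180, 180, 180, 180].

INTERFACE

Orientations are given as a 3x3 rotation matrix whose columns are the frame's x, y, z axes.
In Python, from rig import env gives the robot as it stands.
- The arm moves only by the tool move_arm, never from a script. Its argument "plan" is a list of rows, each a list of 7 numbers: the turn, a rotation vector about the tool's x, y, z in degrees, then the shift along the tool's x, y, z in cm, then the gripper command: -1 is shut, 1 is fully open, values between are in proportion. In form: [[ax, ay, az, tx, ty, tz, jaw], ...]. A call has 1 to 5 rows; each row is the pose to reach, as a shift and turn from the pose commanded when the call began, along the tool's axes at that moment; what a row does not reach only later rows make up. A row lasts 1/10 s, in which the tool goes at most 50 mm and 8.59 degrees, less where a joint would pass 70% of its speed; a pose out of reach is approached as far as the arm can. A call with a gripper value outside its range is refused whole. The fingers move at their own pace and stop on an object; "squeeze" is the grip in N (left out, the last holds). Time passes only in rows, so rows that repeat a pose let the fingers close. It gives the time, the measured TCP pose, the force, the opening and the grip force at its end, in the units of the state.
- env.observe(): the state, without advancing time (a new reading comes with each control period).
- env.get_image(name): name is "scene" or "top" or "wrist"; returns a dict with "color" (420x560x3 uint8, red, green, blue), "fov_y" (degrees; the focal length in pixels is half the picture's height over the tangent of half this angle, whatever the lens; pixels are square), "cx", "cy" (the principal point, pixels), "distortion" ([k1, k2, p1, p2, k3] as OpenCV has them; the pictures are not rectified), "R" (3x3) and "t" (3): a world point X has camera coordinates R X + t. Camera axes: x right, y down, z forward; pixel columns grow to the right and rows downward; lengths in m; the calibration is good to about 2 mm. A picture is of the moment at which its call begins. There is no depth.
- env.close_job(): hands the job in; it is judged then, once.
Trained networks look in a picture, given as the dict that the camera call returned (one of the last four; its "shot" number tells which), for a name from the list of things; names that differ only in an ending like _2 or _b are one class to them, and where a whole thing is asked for, a point or a joint stands for the part that bears it (a point fixed in the world has none). Each returns a list of dicts, best first, with "conf" (0 to 1); they miss things now and then, are a little off and sometimes report something else, mostly with a low value. They report only what shows in the picture. A call takes as long as a camera call. They do not tell look-alikes from the thing itself.
- env.outline_of(target, picture): "mask" (420x560 bool, what is visible of it) and "bbox" ([centre column, centre row, width, height] in pixels, round what is visible of it).
- env.tip_of(target, picture): "pixel" ([column, row] in pixels: a listed point, or the origin of a listed thing).
The state is a dict: "time_s": time; "q": joint angles; "qvel": joint speeds; "joint_efforts": joint torques, N m; "position": TCP position; "tool_rot": TCP orientation; "ft_force": force on the tool from outside, world axes, zero at the start; "wrist_torque": the same for the moment, N m; "grip_width": finger opening in m; "gripper_force": force on a finger pad.
Only numpy, scipy, OpenCV 4.12 (cv2) and the standard library are available. Lean on these libraries where they do the work, as an engineer would, in place of code of your own. Each camera call takes 0.05 s, during which the arm holds its last target. There are 200 camera calls.

## Working session

There is one attempt and no reset: what is moved stays moved. The work goes in short steps, Python scripts to look and compute and a tool call to move; the robot and the scene stay as the last step left them, time stands still between calls to the robot, and variables do not carry over. Pictures are saved under pics/ and viewed, at most 14 in all, crops included, and the job is handed in when it is done.

Besides the shell and the picture viewer there is one more tool, called by a JSON object that holds its "api" and its "payload", one argument or row to a line. move_arm: Moves the arm, as the interface text tells. Its arguments: {"type":"object","properties":{"plan":{"type":"array"},"squeeze":{"type":"number"}},"required":["plan"]}

```bash
ls; mkdir -p pics
python3 - <<'E'
from rig import env
import cv2,numpy as np
o=env.observe(); print(o['time_s'],o['position'],o['tool_rot'],o['grip_width'])
for n in ['scene','top']:
    p=env.get_image(n); cv2.imwrite(f'pics/{n}0.png',p['color'][:,:,::-1]); print(n,p['fov_y'],p['cx'],p['cy'],p['distortion'],p['R'],p['t'])
    for t in ['wedge1','round1','square1','slot_left','opening_round_a','opening_square_a','isolator_grip','riser']:
        try: print(t,[(np.round(d['pixel']),round(d['conf'],2)) for d in env.tip_of(t,p)])
        except Exception as e: print(t,e)
E
```

```text
pics
0.0 [ 0.18688712 -0.51694449  0.23069474] [[ 9.40459029e-01  3.39906999e-01 -2.13619663e-04]
 [ 3.39906924e-01 -9.40457874e-01  1.50664471e-03]
 [ 3.11218788e-04 -1.48954842e-03 -9.99998842e-01]] 0.08516808998019527
scene 48.105537913178004 275.8284374759947 208.90926332767748 [-0.05895011  0.          0.          0.          0.        ] [[ 0.4469461   0.89454991  0.00443177]
 [ 0.48038174 -0.23582917 -0.84475913]
 [-0.75463406  0.37969075 -0.53512837]] [-0.21814994 -0.18015631  1.82746875]
wedge1 [(array([159., 239.]), 0.78), (array([214., 227.]), 0.56)]
round1 [(array([118., 316.]), 0.73), (array([118., 287.]), 0.69), (array([185., 313.]), 0.64), (array([164., 285.]), 0.57)]
square1 [(array([234., 262.]), 0.82), (array([194., 247.]), 0.56), (array([291., 193.]), 0.55)]
slot_left [(array([361., 188.]), 0.92), (array([213., 228.]), 0.65), (array([161., 257.]), 0.4)]
opening_round_a [(array([311., 208.]), 0.82), (array([322., 185.]), 0.61)]
opening_square_a [(array([291., 192.]), 0.85), (array([336., 200.]), 0.73)]
isolator_grip [(array([374., 184.]), 0.67), (array([320., 182.]),
[... 318 characters left out ...]
10038 -0.98742074]] [-0.05376243  0.57472249  1.82538867]
wedge1 [(array([368., 260.]), 0.69), (array([322., 256.]), 0.66)]
round1 [(array([411., 190.]), 0.75), (array([377., 204.]), 0.71), (array([376., 168.]), 0.63), (array([410., 220.]), 0.62), (array([251., 232.]), 0.49), (array([150., 203.]), 0.28)]
square1 [(array([318., 204.]), 0.59), (array([343., 237.]), 0.59)]
slot_left [(array([194., 209.]), 0.72), (array([318., 200.]), 0.17)]
opening_round_a [(array([252., 204.]), 0.87), (array([226., 232.]), 0.8)]
opening_square_a [(array([225., 201.]), 0.76), (array([250., 231.]), 0.59)]
isolator_grip [(array([201., 186.]), 0.75), (array([284., 211.]), 0.16)]
riser [(array([238., 214.]), 0.94)]
```

Run:
```python
import cv2
a=cv2.imread('pics/top0.png')[130:310,130:450]; cv2.imwrite('pics/top0c.png',cv2.resize(a,(800,450),interpolation=cv2.INTER_CUBIC))
a=cv2.imread('pics/scene0.png')[150:360,80:420]; cv2.imwrite('pics/scene0c.png',cv2.resize(a,(800,494),interpolation=cv2.INTER_CUBIC))
```

```text
(no output)
```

View pics/top0c.png

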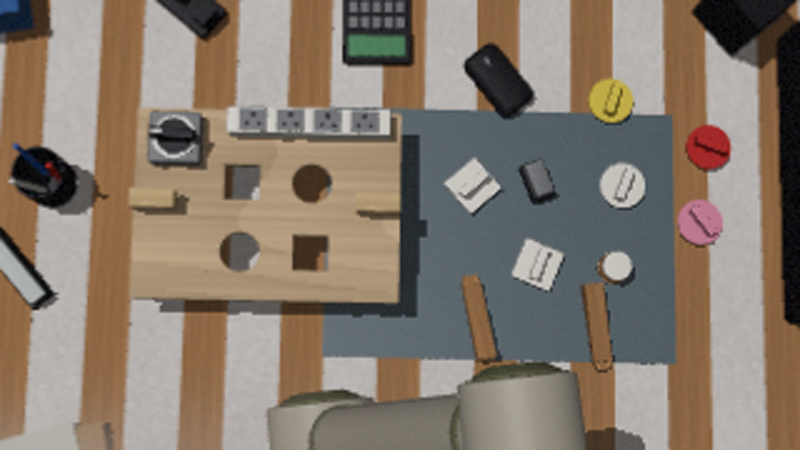

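View pics/scene0c.png

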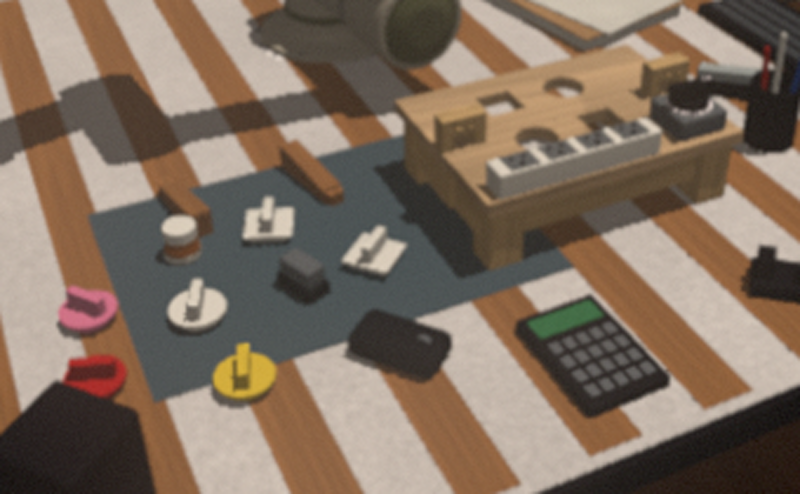

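The pictures show two squares and one round white plug on the mat, two wedges, the riser at left (crop top: openings at 242,182 / 311,182 / 240,250 / 310,252), and its back facing +x. Next I need metric positions.

```bash
cat > h.py <<'E'
from rig import env
import cv2,numpy as np
def K(p):
    f=210/np.tan(np.radians(p['fov_y']/2)); return np.array([[f,0,p['cx']],[0,f,p['cy']],[0,0,1.]])
def back(p,px,z):
    u=cv2.undistortPoints(np.array(px,float).reshape(-1,1,2),K(p),np.array(p['distortion'])).reshape(-1,2)
    R=np.array(p['R']);c=-R.T@np.array(p['t']); d=np.c_[u,np.ones(len(u))]@R
    return c+d*((z-c[2])/d[:,2])[:,None]
def proj(p,X):
    return cv2.projectPoints(np.array(X,float).reshape(-1,3),cv2.Rodrigues(np.array(p['R']))[0],np.array(p['t']),K(p),np.array(p['distortion']))[0].reshape(-1,2)
def tri(p1,a,p2,b):
    L=[]
    for p,x in((p1,a),(p2,b)):
        u=cv2.undistortPoints(np.array(x,float).reshape(1,1,2),K(p),np.array(p['distortion'])).ravel()
        P=np.c_[p['R'],p['t']]; L+=[P[2]*u[0]-P[0],P[2]*u[1]-P[1]]
    v=np.linalg.svd(np.array(L))[2][-1]; return v[:3]/v[3]
def shift(X,o=None):
    "tool-frame cm shift to TCP target X"
    o=o or env.observe(); return np.round(np.array(o['tool_rot']).T@(np.array(X)-o['position'])*100,2)
def look(n,f=None):
    p=env.get_image(n)
    if f: cv2.imwrite('pics/'+f,p['color'][:,:,::-1])
    return p
def rect(p,mask,z):
    c=max(cv2.findContours(mask.astype('uint8'),0,1)[0],key=len).reshape(-1,2)
    w=back(p,c,z)[:,:2].astype('float32')*1000
    return cv2.minAreaRect(w)
E
python3 - <<'E'
from h import *
P=look('top');S=look('scene')
for t,z in [('wedge1',0),('round1',0),('square1',0),('opening_round_a',.103),('opening_square_a',.103),('slot_left',.1),('isolator_grip',.15),('riser',0),('pill_bottle',0),('stamp',0)]:
    for d in env.tip_of(t,P):
        if d['conf']>.3:print(t,round(d['conf'],2),back(P,d['pixel'],z)[0].round(3))
for t,z in [('wedge1',.027),('square1',.014),('riser',.1)]:
    for d in env.outline_of(t,P):
        if d['conf']>.3:print(t,d['bbox'],rect(P,d['mask'],z))
a=[d['pixel'] for d in env.tip_of('isolator_grip',S)][:1];b=[d['pixel'] for d in env.tip_of('isolator_grip',P)][:1]
print(tri(S,a[0],P,b[0]))
# tenon tops approx from crop coordinates of top image
for u,v in [(130,190),(180,207),(357,195),(400,214)]: print(back(P,[130+u*.4,130+v*.4],.147).round(3))
for u,v in [(133,108),(132,298),(400,302),(403,135)]: print(back(P,[130+u*.4,130+v*.4],.103).round(3))
E
```

```text
wedge1 0.67 [ 0.392 -0.339  0.   ]
wedge1 0.66 [ 0.407 -0.171  0.   ]
round1 0.78 [ 0.737 -0.357  0.   ]
round1 0.67 [ 0.408 -0.163  0.   ]
round1 0.54 [ 0.659 -0.51   0.   ]
round1 0.53 [ 0.556 -0.502  0.   ]
round1 0.51 [ 0.602 -0.372  0.   ]
square1 0.61 [ 0.489 -0.263  0.   ]
square1 0.52 [ 0.611 -0.161  0.   ]
opening_round_a 0.96 [0.572 0.065 0.103]
opening_round_a 0.87 [0.482 0.149 0.103]
opening_square_a 0.62 [0.482 0.074 0.103]
opening_square_a 0.55 [0.585 0.16  0.103]
slot_left 0.67 [0.56  0.254 0.1  ]
slot_left 0.55 [0.583 0.161 0.1  ]
slot_left 0.39 [0.459 0.453 0.1  ]
riser 0.82 [0.547 0.117 0.   ]
riser 0.35 [ 0.599 -0.266  0.   ]
pill_bottle 0.53 [ 0.488 -0.365  0.   ]
stamp 0.46 [ 0.601 -0.274  0.   ]
wedge1 [368.1, 261.3, 13.4, 34.6] ((399.92449951171875, -342.1077575683594), (119.50894165039062, 30.564035415649414), 6.818467140197754)
wedge1 [236.3, 213.9, 112.0, 80.9] ((561.6896362304688, 123.48161315917969), (277.8787536621094, 376.1715087890625), 0.5579083561897278)
wedge1 [319.7, 258.0, 12.8, 32.0] ((406.8945007324219, -175.54434204101562), (115.1276626586914, 31.60120964050293), 12.00108814239502)
square1 [346.4, 233.9, 17.3, 17.4] ((485.7198486328125, -260.3716735839844), (58.334800720214844, 60.652008056640625), 68.69637298583984)
square1 [317.6, 200.4, 21.9, 18.5] ((597.0349731445312, -167.68832397460938), (58.049354553222656, 56.465389251708984), 45.5582389831543)
riser [235.2, 213.3, 107.4, 84.2] ((549.8582763671875, 120.50942993164062), (268.8511047363281, 365.83984375), 0.8132646083831787)
[0.60330704 0.20840646 0.14802656]
[[0.556 0.295 0.147]]
[[0.535 0.229 0.147]]
[[ 0.557 -0.004  0.147]]
[[ 0.533 -0.062  0.147]]
[[0.677 0.305 0.103]]
[[0.417 0.293 0.103]]
[[ 0.42  -0.065  0.103]]
[[ 0.648 -0.065  0.103]]
```

{"api": "move_arm", "payload": {
  "plan": [
    [0,0,10,16.7,-7.6,-6,1],
    [0,0,10,16.7,-7.6,-6,1],
    [0,0,10,16.7,-7.6,-6,1],
    [0,0,10,16.7,-7.6,-6,1],
    [0,0,10,16.7,-7.6,-6,1]
  ]
}}

```text
time_s: 2.25
position: [0.3211, -0.3863, 0.2936]
tool_rot: [[0.984, 0.176, 0.003], [0.176, -0.984, -0.003], [0.002, 0.004, -1.0]]
ft_force: [-0.6, -0.3, 0.1]
grip_width: 0.0854
gripper_force: 0.0
```

{"api": "move_arm", "payload": {
  "plan": [
    [0,0,0,12,-10.6,0,1],
    [0,0,0,12,-10.6,0,1],
    [0,0,0,12,-10.6,0,1],
    [0,0,0,12,-10.6,0,1],
    [0,0,0,12,-10.6,0,1]
  ]
}}

```text
time_s: 2.75
position: [0.4187, -0.2633, 0.2912]
tool_rot: [[0.985, 0.174, -0.0], [0.174, -0.985, -0.0], [-0.0, 0.0, -1.0]]
ft_force: [-0.2, -0.8, 0.4]
grip_width: 0.0855
gripper_force: 0.0
```

Run:
```python
from h import *
p=look('wrist','w1.png'); print(env.observe()['position'],p['fov_y'],p['distortion'],np.array(p['R']).round(3),(-np.array(p['R']).T@p['t']).round(3))
for t,z in [('wedge1',.027),('square1',.016),('round1',.016)]:
    for d in env.outline_of(t,p):
        if d['conf']>.3:print(t,d['conf'],np.round(d['bbox']),rect(p,d['mask'],z))
    for d in env.tip_of(t,p):
        if d['conf']>.3:print(t,round(d['conf'],2),d['pixel'],back(p,d['pixel'],0)[0].round(4))
```

```text
[ 0.41805458 -0.26438474  0.29113289] 63.282282122471415 [0.00102464 0.         0.         0.         0.        ] [[ 0.175 -0.985 -0.001]
 [-0.948 -0.168  0.271]
 [-0.267 -0.047 -0.963]] [ 0.485 -0.252  0.433]
wedge1 0.77 [338. 193.  35.  92.] ((401.6919860839844, -345.28790283203125), (117.53640747070312, 31.172630310058594), 8.37161922454834)
wedge1 0.63 [206. 166.  30. 101.] ((407.501708984375, -181.8889923095703), (121.60511016845703, 32.51466751098633), 10.101517677307129)
wedge1 0.81 [332.6, 191.1] [ 0.399  -0.3431  0.    ]
wedge1 0.78 [207.5, 163.6] [ 0.4063 -0.178   0.    ]
square1 0.77 [225.  17.  62.  34.] ((573.8052978515625, -177.8969268798828), (31.554933547973633, 66.2904281616211), 10.057461738586426)
square1 0.65 [287. 114.  68.  69.] ((484.6564636230469, -262.5621337890625), (59.059959411621094, 58.085533142089844), 68.17212677001953)
square1 0.84 [285.5, 114.1] [ 0.4836 -0.2649  0.    ]
round1 0.97 [413.  31.  58.  61.] ((597.2723388671875, -384.12176513671875), (57.223575592041016, 63.88668441772461), 10.019290924072266)
round1 0.93 [490.  91.  54.  58.] ((550.155517578125, -492.84197998046875), (63.613128662109375, 64.97953796386719), 20.993879318237305)
round1 0.88 [534.  12.  52.  20.] ((638.0289306640625, -509.4808044433594), (20.52421760559082, 57.48006057739258), 9.998701095581055)
round1 0.96 [404.1, 28.4] [ 0.601  -0.3819  0.    ]
round1 0.56 [484.1, 90.3] [ 0.5525 -0.4954  0.    ]
```

View pics/w1.png

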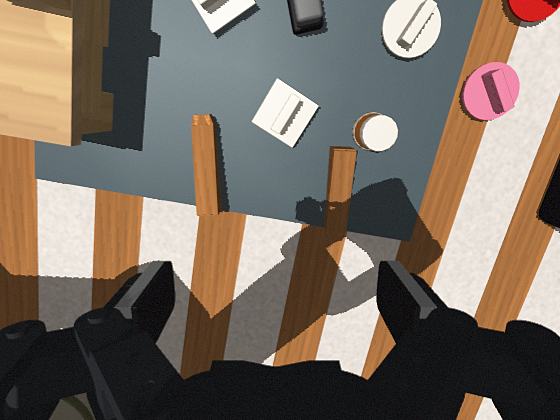

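Left wedge (205,165) has its nose toward +x, and the right one (340,190) shows its head face toward +x so it needs turning. Next is a model fit against the masks.

```bash
cat >> h.py <<'E'
from scipy.optimize import minimize
def box(x0,x1,y0,y1,z0,z1): return np.array([[x,y,z] for x in(x0,x1) for y in(y0,y1) for z in(z0,z1)])/1000
def cyl(r,z0,z1): return np.array([[r*np.cos(a),r*np.sin(a),z] for a in np.linspace(0,6.28,40) for z in(z0,z1)])/1000
PARTS={'wedge':[np.array([[-60,-13,0],[-60,13,0],[-60,-13,36],[-60,13,36],[48,-13,0],[48,13,0],[48,-13,19.8],[48,13,19.8],[60,9,0],[60,-9,0],[60,9,18],[60,-9,18]])/1000],
'square':[box(-29,29,-29,29,12,16),box(-22,22,-22,22,0,12),box(-23,23,-6,6,16,38)],
'round':[cyl(32,12,16),cyl(25,0,12),box(-23,23,-6,6,16,38)]}
def render(p,kind,x,y,yaw,z=0,s=4):
    m=np.zeros((420*s,560*s),np.uint8);c,n=np.cos(np.radians(yaw)),np.sin(np.radians(yaw));R=np.array([[c,-n,0],[n,c,0],[0,0,1]])
    for V in PARTS[kind]:
        q=(proj(p,V@R.T+[x,y,z])+.5)*s
        cv2.fillConvexPoly(m,cv2.convexHull(q.astype('float32')).astype('int32'),1)
    return cv2.resize(m.astype('float32'),(560,420),interpolation=cv2.INTER_AREA)
def fit(p,mask,kind,x,y,yaw,z=0):
    M=mask.astype('float32')
    def f(v):
        r=render(p,kind,v[0]/100,v[1]/100,v[2]*5,z); return 1-np.minimum(r,M).sum()/np.maximum(r,M).sum()
    b=min((minimize(f,[x*100,y*100,(yaw+d)/5],method='Nelder-Mead',options=dict(initial_simplex=np.array([[x*100,y*100,(yaw+d)/5]]*4)+np.vstack([np.zeros(3),np.eye(3)]),xatol=.01,fatol=1e-4)) for d in(-8,0,8)),key=lambda r:r.fun)
    return (b.x[0]/100).round(4),(b.x[1]/100).round(4),(b.x[2]*5).round(1),round(1-b.fun,3)
E
python3 - <<'E'
from h import *
p=look('wrist')
for d in env.outline_of('wedge1',p):
    if d['conf']>.4:
        (a,b),_,_=rect(p,d['mask'],.0135)
        for y in(10,190): print('wedge',fit(p,d['mask'],'wedge',a/1000,b/1000,y))
T=look('top');S=look('scene')
print('riser',[(back(T,d['pixel'],0)[0].round(3),d['conf']) for d in env.tip_of('riser',T)[:2]])
for k in ('opening_round_a','opening_square_a','slot_left'):
  print(k,[(back(T,d['pixel'],.1)[0].round(3),round(d['conf'],2)) for d in env.tip_of(k,T)[:2]],[(back(S,d['pixel'],.1)[0].round(3),round(d['conf'],2)) for d in env.tip_of(k,S)[:2]])
print(env.observe()['q'])
E
```

```text
wedge (np.float64(0.4084), np.float64(-0.1784), np.float64(12.1), np.float64(0.959))
wedge (np.float64(0.4044), np.float64(-0.1792), np.float64(189.6), np.float64(0.885))
wedge (np.float64(0.405), np.float64(-0.3465), np.float64(6.0), np.float64(0.892))
wedge (np.float64(0.3989), np.float64(-0.3473), np.float64(188.5), np.float64(0.969))
riser [(array([0.543, 0.114, 0.   ]), 0.8)]
opening_round_a [(array([0.483, 0.16 , 0.1  ]), 0.86), (array([0.574, 0.07 , 0.1  ]), 0.56)] [(array([0.577, 0.06 , 0.1  ]), 0.98), (array([0.47 , 0.162, 0.1  ]), 0.95)]
opening_square_a [(array([0.581, 0.159, 0.1  ]), 0.96), (array([0.472, 0.071, 0.1  ]), 0.59)] [(array([0.473, 0.064, 0.1  ]), 0.61), (array([0.571, 0.159, 0.1  ]), 0.6)]
slot_left [(array([0.553, 0.267, 0.1  ]), 0.8), (array([ 0.731, -0.188,  0.1  ]), 0.43)] [(array([0.535, 0.262, 0.1  ]), 0.69)]
[-4.60019445e+01  1.39464430e+01  7.59736856e+01 -2.54514428e-03
  9.00732227e+01  3.41225509e+01]
```

{"api": "move_arm", "payload": {
  "plan": [
    [0,0,-2,-2.46,-8.53,19,0.5],
    [0,0,-2,-2.46,-8.53,19,0.5],
    [0,0,-2,-2.46,-8.53,19,0.5],
    [0,0,-2,-2.46,-8.53,19,0.5],
    [0,0,-2,-2.46,-8.53,19,0.5]
  ]
}}

```text
time_s: 4.15
position: [0.3765, -0.1807, 0.0978]
tool_rot: [[0.978, 0.206, -0.006], [0.207, -0.978, 0.006], [-0.005, -0.007, -1.0]]
ft_force: [0.2, -0.6, -0.2]
grip_width: 0.0642
gripper_force: 0.0
```

Run:
```python
from h import *
p=look('wrist','w2.png');o=env.observe()
for d in env.outline_of('wedge1',p)[:2]:
  print(d['conf'],d['bbox'],fit(p,d['mask'],'wedge',.4084,-.1784,12))
print(shift([.379,-.1847,.01],o),o['grip_width'],o['position'])
```

```text
0.61 [513.9, 224.9, 92.0, 165.0] (np.float64(0.4084), np.float64(-0.1784), np.float64(4.0), np.float64(0.0))
0.61 [284.3, 166.5, 44.0, 193.2] (np.float64(0.4083), np.float64(-0.1783), np.float64(11.7), np.float64(0.971))
[0.14 0.39 8.84] 0.0637922476003746 [ 0.37725666 -0.18158026  0.09841003]
```

{"api": "move_arm", "payload": {
  "plan": [
    [0,0,0,0,0,5,0.5],
    [0,0,0,0,0,8,0.5],
    [0,0,0,0,0,9.1,0.5],
    [0,0,0,0,0,9.1,0.5],
    [0,0,0,0,0,9.1,-1]
  ],
  "squeeze": 60
}}

```text
time_s: 4.75
position: [0.3802, -0.1851, 0.0112]
tool_rot: [[0.979, 0.206, 0.002], [0.206, -0.979, -0.001], [0.001, 0.002, -1.0]]
ft_force: [0.5, -0.8, 0.3]
grip_width: 0.0506
gripper_force: 0.0
```

{"api": "move_arm", "payload": {
  "plan": [
    [0,0,0,0,0,0,-1],
    [0,0,0,0,0,0,-1],
    [0,0,0,0,0,0,-1],
    [0,0,0,0,0,0,-1],
    [0,0,0,0,0,0,-1]
  ]
}}

```text
time_s: 5.25
position: [0.38, -0.1848, 0.0116]
tool_rot: [[0.979, 0.206, 0.002], [0.206, -0.979, -0.002], [0.002, 0.002, -1.0]]
ft_force: [-1.1, -0.0, 9.6]
grip_width: 0.0247
gripper_force: 59.8
```

{"api": "move_arm", "payload": {
  "plan": [
    [0,0,0,0,0,-3,-1],
    [0,0,0,0,0,-8,-1],
    [0,0,0,0,0,-13,-1],
    [0,0,0,0,0,-18,-1],
    [0,0,0,0,0,-22,-1]
  ]
}}

```text
time_s: 5.75
position: [0.3792, -0.184, 0.2341]
tool_rot: [[0.979, 0.206, 0.003], [0.206, -0.979, -0.003], [0.002, 0.003, -1.0]]
ft_force: [1.2, -1.5, -1.9]
grip_width: 0.0245
gripper_force: 59.4
```

{"api": "move_arm", "payload": {
  "plan": [
    [0,0,2,1,-3,0,-1],
    [0,0,4,2,-7,0,-1],
    [0,0,7,3.5,-11,0,-1],
    [0,0,10,5,-14.7,0,-1],
    [0,0,12,5,-14.7,0,-1]
  ]
}}

```text
time_s: 6.25
position: [0.3977, -0.0263, 0.2311]
tool_rot: [[1.0, 0.001, 0.001], [0.001, -1.0, 0.001], [0.001, -0.001, -1.0]]
ft_force: [-0.1, -1.7, -1.8]
grip_width: 0.0249
gripper_force: 59.4
```

Run:
```python
from h import *
env_o=env.observe();print(env_o['position'],env_o['grip_width'],env_o['gripper_force'],np.array(env_o['tool_rot']).round(3))
p=look('wrist','w3.png')
for t,z in [('slot_right',.1),('opening_round_a',.103),('opening_square_a',.103),('riser',0)]:
    for d in env.tip_of(t,p):
        if d['conf']>.2:print(t,round(d['conf'],2),np.round(d['pixel']),back(p,d['pixel'],z)[0].round(4))
```

```text
[ 0.39770351 -0.02626342  0.23108441] 0.024852684228278243 59.44789208471775 [[ 1.     0.001  0.001]
 [ 0.001 -1.     0.001]
 [ 0.001 -0.001 -1.   ]]
riser 0.63 [131.  23.] [0.5489 0.1159 0.    ]
```

View pics/w3.png

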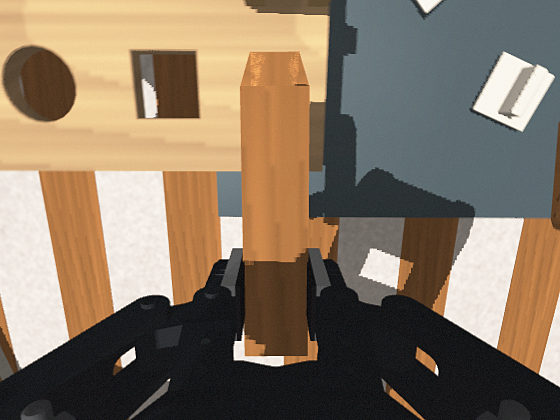

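Run:
```python
from h import *
p=look('wrist')
g=cv2.cvtColor(p['color'],cv2.COLOR_RGB2LAB).astype(float)
print((-np.array(p['R']).T@p['t']).round(4))
# subpixel edges: front edge along columns, right edge along rows
G=cv2.GaussianBlur(p['color'].astype(float).sum(2)*0+g[...,0],(0,0),1)
C=g.copy()
def edge(line):  # strongest colour change along 1D profile
    d=np.abs(np.diff(line,axis=0)).sum(1); i=d.argmax(); w=d[max(i-1,0):i+2]; return max(i-1,0)+(np.arange(len(w))*w).sum()/w.sum()+.5
f=np.array([[c,155+edge(C[155:185,c])] for c in list(range(5,40,5))+list(range(105,160,8))+list(range(220,238,4))])
r=np.array([[310+edge(C[y,310:340]),y] for y in range(15,95,8)])
print(f.round(1).tolist());print(r.round(1).tolist())
F=back(p,f,.103);Rr=back(p,r,.103)
print(F.round(4)[:, :2].tolist());print(Rr[:,:2].round(4).tolist())
sq=np.array([[131,50],[195,50],[200,118],[137,118]]);print(back(p,sq,.103).round(4).tolist())
```

```text
[ 0.4656 -0.0314  0.3729]
[[5.0, 172.4], [10.0, 172.5], [15.0, 172.4], [20.0, 172.5], [25.0, 172.4], [30.0, 172.4], [35.0, 172.5], [105.0, 171.8], [113.0, 171.8], [121.0, 171.9], [129.0, 171.9], [137.0, 171.8], [145.0, 171.6], [153.0, 171.6], [220.0, 171.6], [224.0, 171.5], [228.0, 171.5], [232.0, 171.5], [236.0, 171.5]]
[[320.4, 15.0], [320.2, 23.0], [319.7, 31.0], [319.6, 39.0], [319.4, 47.0], [319.2, 55.0], [318.6, 63.0], [318.7, 71.0], [318.6, 79.0], [318.4, 87.0]]
[[0.4186, 0.1849], [0.4185, 0.1809], [0.4186, 0.1769], [0.4185, 0.173], [0.4186, 0.1689], [0.4185, 0.165], [0.4185, 0.161], [0.4189, 0.1049], [0.419, 0.0985], [0.4189, 0.0922], [0.4188, 0.0858], [0.4189, 0.0794], [0.4191, 0.0729], [0.4191, 0.0665], [0.419, 0.013], [0.419, 0.0098], [0.419, 0.0066], [0.419, 0.0034], [0.419, 0.0002]]
[[0.5311, -0.0634], [0.526, -0.0634], [0.5208, -0.0633], [0.5156, -0.0634], [0.5103, -0.0634], [0.5049, -0.0635], [0.4995, -0.0632], [0.494, -0.0634], [0.4884, -0.0636], [0.4828, -0.0636]]
[[0.5085, 0.0737, 0.103], [0.5084, 0.0271, 0.103], [0.4605, 0.0264, 0.103], [0.4605, 0.0747, 0.103]]
```

{"api": "move_arm", "payload": {
  "plan": [
    [0,0,0,1.5,0.2,3,-1],
    [0,0,0,3,0.5,6,-1],
    [0,0,0,4.23,0.72,9,-1],
    [0,0,0,4.23,0.72,11,-1],
    [0,0,0,4.23,0.72,11.1,-1]
  ]
}}

```text
time_s: 7.05
position: [0.4393, -0.0377, 0.1173]
tool_rot: [[1.0, -0.003, -0.005], [-0.003, -1.0, 0.002], [-0.005, -0.002, -1.0]]
ft_force: [0.5, 0.2, -0.2]
grip_width: 0.0251
gripper_force: 59.4
```

{"api": "move_arm", "payload": {
  "plan": [
    [0,0,0,0,0,0,-1],
    [0,0,0,0,0,0,-1]
  ]
}}

```text
time_s: 7.25
position: [0.4408, -0.0378, 0.1205]
tool_rot: [[1.0, -0.003, 0.002], [-0.003, -1.0, -0.001], [0.002, 0.001, -1.0]]
ft_force: [-0.6, -0.3, -0.2]
grip_width: 0.0247
gripper_force: 59.4
```

Run:
```python
from h import *
p=look('wrist','w4.png');o=env.observe();print(o['position'],o['ft_force'],o['grip_width'])
for d in env.outline_of('wedge1',p)[:2]:
  r=rect(p,d['mask'],.12);print(d['conf'],np.round(d['bbox']),fit(p,d['mask'],'wedge',o['position'][0]+.029,o['position'][1],0,z=o['position'][2]-.0116))
```

```text
[ 0.44076046 -0.03768535  0.12052958] [-0.10170611 -0.33860852 -0.76752191] 0.024548807477524703
0.66 [276. 206.  67. 305.] (np.float64(0.4695), np.float64(-0.0384), np.float64(0.1), np.float64(0.968))
```

View pics/w4.png

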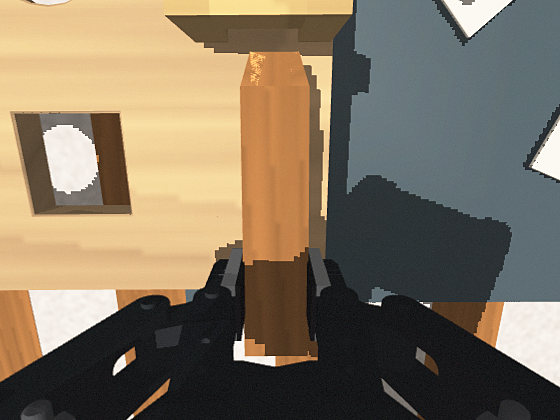

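Run:
```python
from h import *
p=look('wrist')
print(back(p,[[166,16],[352,15]],.148).round(4)); print(back(p,[[204,50],[251,52]],.103).round(4),back(p,[[328,290],[351,60],[190,290],[12,112],[121,111],[131,213],[32,214]],.103).round(4))
```

```text
[[ 0.536  -0.0054  0.148 ]
 [ 0.5362 -0.0616  0.148 ]]
[[ 0.5338 -0.0077  0.103 ]
 [ 0.5329 -0.0279  0.103 ]] [[ 0.4183 -0.0658  0.103 ]
 [ 0.5296 -0.0713  0.103 ]
 [ 0.4184  0.0063  0.103 ]
 [ 0.5081  0.0805  0.103 ]
 [ 0.5085  0.0313  0.103 ]
 [ 0.4604  0.0323  0.103 ]
 [ 0.46    0.0808  0.103 ]]
```

Run:
```python
from h import *
p=look('wrist');print((-np.array(p['R']).T@p['t']).round(4),env.observe()['position'])
a=p['color'][0:100,150:370,::-1];a=cv2.convertScaleAbs(a,alpha=1.5);cv2.imwrite('pics/w5.png',cv2.resize(a,(770,350),interpolation=cv2.INTER_NEAREST))
```

```text
[ 0.5081 -0.0383  0.2627] [ 0.44055778 -0.03745438  0.12010514]
```

View pics/w5.png

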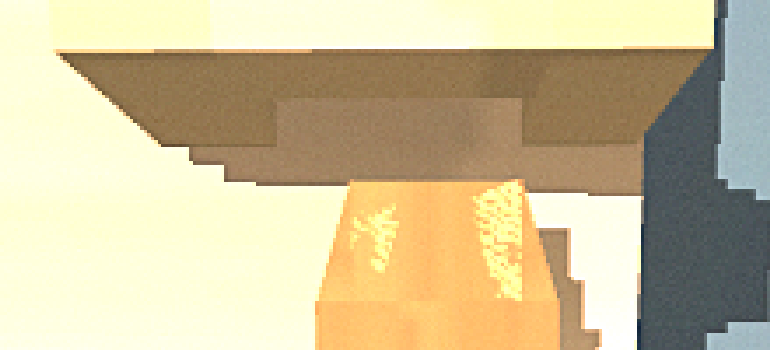

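Run:
```python
from h import *
p=look('wrist')
print((-np.array(p['R']).T@p['t']).round(4),back(p,[[196.3,41.4],[229.1,41.4],[299.1,41.4],[334.3,41.4]],.103).round(4),back(p,[[240.5,86],[309.3,86]],.1287).round(4),back(p,[[250,51.5],[299,51.5]],.1268).round(4),env.observe()['position'])
```

```text
[ 0.5081 -0.0382  0.2625] [[ 0.5369 -0.0045  0.103 ]
 [ 0.5369 -0.0185  0.103 ]
 [ 0.5368 -0.0485  0.103 ]
 [ 0.5368 -0.0635  0.103 ]] [[ 0.5171 -0.0253  0.1287]
 [ 0.5171 -0.0508  0.1287]] [[ 0.5292 -0.029   0.1268]
 [ 0.5292 -0.0469  0.1268]] [ 0.44047928 -0.037386    0.11993698]
```

{"api": "move_arm", "payload": {
  "plan": [
    [0,0,0,0,-0.46,0,-1],
    [0,0,0,0,-0.46,0.2,-1],
    [0,0,0,0,-0.46,0.3,-1],
    [0,0,0,0,-0.46,0.3,-1]
  ]
}}

```text
time_s: 7.9
position: [0.4403, -0.0327, 0.1161]
tool_rot: [[1.0, -0.002, -0.0], [-0.002, -1.0, 0.0], [-0.0, -0.0, -1.0]]
ft_force: [0.5, -0.4, -0.0]
grip_width: 0.025
gripper_force: 59.4
```

{"api": "move_arm", "payload": {
  "plan": [
    [0,0,0,0,0,0.1,-1],
    [0,0,0,0,0,0.1,-1]
  ]
}}

```text
time_s: 8.1
position: [0.4403, -0.0328, 0.1152]
tool_rot: [[1.0, -0.002, -0.0], [-0.002, -1.0, 0.0], [-0.0, -0.0, -1.0]]
ft_force: [0.1, 0.6, -1.3]
grip_width: 0.0245
gripper_force: 59.4
```

{"api": "move_arm", "payload": {
  "plan": [
    [0,0,0,0,0,0.1,-1],
    [0,0,0,0,0,0.1,-1],
    [0,0,0,0,0,0.1,-1]
  ]
}}

```text
time_s: 8.4
position: [0.4404, -0.0328, 0.1144]
tool_rot: [[1.0, -0.002, 0.0], [-0.002, -1.0, -0.0], [0.0, 0.0, -1.0]]
ft_force: [0.2, -0.6, 0.2]
grip_width: 0.0248
gripper_force: 59.7
```

{"api": "move_arm", "payload": {
  "plan": [
    [0,0,0,0,0,0.05,-1],
    [0,0,0,0,0,0.1,-1],
    [0,0,0,0,0,0.1,-1]
  ]
}}

```text
time_s: 8.7
position: [0.4404, -0.0328, 0.1136]
tool_rot: [[1.0, -0.002, 0.001], [-0.002, -1.0, -0.0], [0.001, 0.0, -1.0]]
ft_force: [-1.6, -0.1, 4.2]
grip_width: 0.0244
gripper_force: 60.2
```

{"api": "move_arm", "payload": {
  "plan": [
    [0,0,0,0.8,0,0,-1],
    [0,0,0,1.6,0,0,-1],
    [0,0,0,2.4,0,0,-1],
    [0,0,0,3.2,0,0,-1],
    [0,0,0,4,0,0,-1]
  ]
}}

```text
time_s: 9.2
position: [0.4806, -0.0328, 0.1135]
tool_rot: [[1.0, -0.002, -0.001], [-0.002, -1.0, -0.0], [-0.001, 0.0, -1.0]]
ft_force: [-4.6, -0.6, 6.5]
grip_width: 0.0245
gripper_force: 60.3
```

{"api": "move_arm", "payload": {
  "plan": [
    [0,0,0,0.3,0,0,-1],
    [0,0,0,0.6,0,0,-1],
    [0,0,0,0.9,0,0,-1],
    [0,0,0,0.9,0,0,-1]
  ]
}}

```text
time_s: 9.6
position: [0.4895, -0.0328, 0.1132]
tool_rot: [[1.0, -0.002, -0.0], [-0.002, -1.0, 0.0], [-0.0, -0.0, -1.0]]
ft_force: [-3.2, 0.5, 3.7]
grip_width: 0.0251
gripper_force: 60.1
```

{"api": "move_arm", "payload": {
  "plan": [
    [0,0,0,0,0,0,0],
    [0,0,0,0,0,0,0],
    [0,0,0,0,0,0,0],
    [0,0,0,0,0,-3,0],
    [0,0,0,0,0,-5.5,0]
  ]
}}

```text
time_s: 10.1
position: [0.4893, -0.0328, 0.169]
tool_rot: [[1.0, -0.002, -0.001], [-0.002, -1.0, 0.0], [-0.001, -0.0, -1.0]]
ft_force: [0.8, -0.1, 0.5]
grip_width: 0.0428
gripper_force: 0.0
```

{"api": "move_arm", "payload": {
  "plan": [
    [0,0,0,-3,0,0,-1],
    [0,0,0,-6.2,0,0,-1],
    [0,0,0,-6.2,0,0,-1],
    [0,0,0,-6.2,0,3,-1],
    [0,0,0,-6.2,0,5.2,-1]
  ]
}}

```text
time_s: 10.6
position: [0.4278, -0.0328, 0.1157]
tool_rot: [[1.0, -0.003, 0.002], [-0.003, -1.0, -0.0], [0.002, 0.0, -1.0]]
ft_force: [-0.0, -0.6, 0.1]
grip_width: 0.0001
gripper_force: 0.0
```

{"api": "move_arm", "payload": {
  "plan": [
    [0,0,0,0,0,0,-1],
    [0,0,0,0.5,0,0,-1],
    [0,0,0,1,0,0,-1],
    [0,0,0,1.5,0,0,-1],
    [0,0,0,2.0,0,0,-1]
  ]
}}

```text
time_s: 11.1
position: [0.4482, -0.0329, 0.1169]
tool_rot: [[1.0, -0.002, 0.001], [-0.002, -1.0, -0.0], [0.001, 0.0, -1.0]]
ft_force: [0.1, -0.4, -0.0]
grip_width: -0.0003
gripper_force: 0.9
```

{"api": "move_arm", "payload": {
  "plan": [
    [0,0,0,0.2,0,0,-1],
    [0,0,0,0.4,0,0,-1],
    [0,0,0,0.6,0,0,-1],
    [0,0,0,0.6,0,0,-1]
  ]
}}

```text
time_s: 11.5
position: [0.4521, -0.0324, 0.1161]
tool_rot: [[1.0, -0.002, -0.004], [-0.002, -1.0, 0.001], [-0.004, -0.001, -1.0]]
ft_force: [-6.2, -0.8, 1.4]
grip_width: -0.0001
gripper_force: 3.0
```

{"api": "move_arm", "payload": {
  "plan": [
    [0,0,0,0.2,0,0,-1],
    [0,0,0,0.4,0,0,-1],
    [0,0,0,0.4,0,0,-1]
  ]
}}

```text
time_s: 11.8
position: [0.4553, -0.0322, 0.1157]
tool_rot: [[1.0, -0.002, -0.006], [-0.002, -1.0, 0.001], [-0.006, -0.001, -1.0]]
ft_force: [-7.2, -0.9, -0.2]
grip_width: -0.0
gripper_force: 4.1
```

{"api": "move_arm", "payload": {
  "plan": [
    [0,0,0,0.2,0,0,-1],
    [0,0,0,0.4,0,0,-1],
    [0,0,0,0.4,0,0,-1]
  ]
}}

```text
time_s: 12.1
position: [0.4586, -0.0321, 0.1153]
tool_rot: [[1.0, -0.002, -0.008], [-0.002, -1.0, 0.002], [-0.008, -0.002, -1.0]]
ft_force: [-9.9, 0.6, -1.4]
grip_width: -0.0001
gripper_force: 5.1
```

{"api": "move_arm", "payload": {
  "plan": [
    [0,0,0,0.2,0,0,-1],
    [0,0,0,0.4,0,0,-1],
    [0,0,0,0.4,0,0,-1]
  ]
}}

```text
time_s: 12.4
position: [0.4596, -0.0318, 0.1151]
tool_rot: [[1.0, -0.001, -0.015], [-0.001, -1.0, 0.002], [-0.015, -0.002, -1.0]]
ft_force: [-24.4, -1.3, 8.2]
grip_width: 0.0004
gripper_force: 12.3
```

{"api": "move_arm", "payload": {
  "plan": [
    [0,0,0,-2,0,0,-1],
    [0,0,0,-4,0,0,-1],
    [0,0,0,-4,0,-4,-1],
    [0,0,0,-4,0,-9,0],
    [0,0,0,-4,0,-13,0.5]
  ]
}}

```text
time_s: 12.9
position: [0.4254, -0.0327, 0.2491]
tool_rot: [[1.0, -0.002, 0.002], [-0.002, -1.0, -0.001], [0.002, 0.001, -1.0]]
ft_force: [1.1, 0.2, -0.1]
grip_width: 0.0284
gripper_force: 0.0
```

{"api": "move_arm", "payload": {
  "plan": [
    [0,0,0,0,4,0,0.5],
    [0,0,0,0,9,0,0.5],
    [0,0,0,0,14,0,0.5],
    [0,0,0,0,19,0,0.5],
    [0,0,0,0,24,0,0.5]
  ]
}}

```text
time_s: 13.4
position: [0.4246, -0.2748, 0.2466]
tool_rot: [[1.0, -0.002, 0.001], [-0.002, -1.0, -0.0], [0.001, 0.0, -1.0]]
ft_force: [1.2, 0.1, -0.1]
grip_width: 0.064
gripper_force: 0.0
```

Run:
```python
from h import *
p=look('wrist');o=env.observe()
print(shift([.4286,-.3429,.1],o),o['position'])
for d in env.outline_of('wedge1',p)[:2]:
  print(d['conf'],np.round(d['bbox']),fit(p,d['mask'],'wedge',.3989,-.3473,188))
```

```text
[ 0.45  6.09 14.61] [ 0.42443601 -0.28143415  0.24593697]
0.56 [337. 195.  38. 107.] (np.float64(0.3982), np.float64(-0.3474), np.float64(188.3), np.float64(0.966))
```

{"api": "move_arm", "payload": {
  "plan": [
    [0,0,-8.4,0.4,5.9,5,0.5],
    [0,0,-8.4,0.4,5.9,10,0.5],
    [0,0,-8.4,0.4,5.9,14.6,0.5],
    [0,0,-8.4,0.4,5.9,14.6,0.5],
    [0,0,-8.4,0.4,5.9,14.6,0.5]
  ]
}}

```text
time_s: 14.0
position: [0.428, -0.3307, 0.098]
tool_rot: [[0.99, 0.144, -0.003], [0.144, -0.99, 0.004], [-0.003, -0.005, -1.0]]
ft_force: [-0.4, -0.8, 0.1]
grip_width: 0.0641
gripper_force: 0.0
```

Run:
```python
from h import *
p=look('wrist');p=look('wrist');o=env.observe()
for d in env.outline_of('wedge1',p)[:2]:
  print(d['conf'],np.round(d['bbox']),fit(p,d['mask'],'wedge',.3982,-.3473,188))
o=env.observe();print(shift([.4279,-.3431,.01],o),o['position'],np.degrees(np.arctan2(o['tool_rot'][1][0],o['tool_rot'][0][0])))
```

```text
0.97 [291. 249.  45. 161.] (np.float64(0.3984), np.float64(-0.3475), np.float64(188.2), np.float64(0.982))
[-0.32  1.06  9.19] [ 0.42939099 -0.33199549  0.10187918] 8.297062694390549
```

{"api": "move_arm", "payload": {
  "plan": [
    [0,0,0,-0.25,1.05,4,0.5],
    [0,0,0,-0.25,1.05,8,0.5],
    [0,0,0,-0.25,1.05,9.1,0.5],
    [0,0,0,-0.25,1.05,9.1,0.5],
    [0,0,0,-0.25,1.05,9.1,-1]
  ]
}}

```text
time_s: 14.65
position: [0.4286, -0.3432, 0.0113]
tool_rot: [[0.99, 0.144, 0.002], [0.144, -0.99, -0.002], [0.002, 0.003, -1.0]]
ft_force: [0.1, 0.1, 0.1]
grip_width: 0.051
gripper_force: 0.0
```

{"api": "move_arm", "payload": {
  "plan": [
    [0,0,0,0,0,0,-1],
    [0,0,0,0,0,0,-1],
    [0,0,0,0,0,0,-1],
    [0,0,0,0,0,0,-1],
    [0,0,0,0,0,0,-1]
  ]
}}

```text
time_s: 15.15
position: [0.4284, -0.3431, 0.0112]
tool_rot: [[0.99, 0.144, 0.002], [0.144, -0.99, -0.003], [0.002, 0.003, -1.0]]
ft_force: [0.0, 0.4, 7.9]
grip_width: 0.0247
gripper_force: 59.9
```

{"api": "move_arm", "payload": {
  "plan": [
    [0,0,0,0,0,-3,-1],
    [0,0,0,0,0,-8,-1],
    [0,0,0,0,0,-13,-1],
    [0,0,0,0,0,-18,-1],
    [0,0,0,0,0,-23,-1]
  ]
}}

```text
time_s: 15.65
position: [0.4274, -0.3419, 0.2425]
tool_rot: [[0.99, 0.144, 0.001], [0.144, -0.99, -0.001], [0.001, 0.001, -1.0]]
ft_force: [1.1, -0.2, -1.9]
grip_width: 0.0247
gripper_force: 59.3
```

{"api": "move_arm", "payload": {
  "plan": [
    [0,0,-8.5,0.4,-3,0,-1],
    [0,0,-17,0.9,-6,0,-1],
    [0,0,-25.5,1.3,-9,0,-1],
    [0,0,-34,1.8,-12,0,-1],
    [0,0,-42.5,2.2,-15,0,-1]
  ]
}}

```text
time_s: 16.15
position: [0.4276, -0.1895, 0.2401]
tool_rot: [[0.628, 0.778, 0.001], [0.778, -0.628, -0.001], [0.0, 0.001, -1.0]]
ft_force: [0.4, 0.3, -0.3]
grip_width: 0.0251
gripper_force: 59.4
```

{"api": "move_arm", "payload": {
  "plan": [
    [0,0,-8.5,2.4,-1.9,0,-1],
    [0,0,-17,4.8,-3.8,0,-1],
    [0,0,-25.5,7.1,-5.7,0,-1],
    [0,0,-34,9.5,-7.6,0,-1],
    [0,0,-42.5,11.9,-9.5,0,-1]
  ]
}}

```text
time_s: 16.65
position: [0.4292, -0.0373, 0.2401]
tool_rot: [[-0.063, 0.998, 0.001], [0.998, 0.063, -0.0], [-0.001, 0.001, -1.0]]
ft_force: [0.8, 1.3, -1.2]
grip_width: 0.025
gripper_force: 59.4
```

{"api": "move_arm", "payload": {
  "plan": [
    [0,0,-8.5,3,0.2,0,-1],
    [0,0,-17,6,0.4,0,-1],
    [0,0,-25.5,9.1,0.6,0,-1],
    [0,0,-34,12.2,0.8,0,-1],
    [0,0,-42.5,15.2,1,0,-1]
  ]
}}

```text
time_s: 17.15
position: [0.4304, 0.1151, 0.2402]
tool_rot: [[-0.721, 0.693, 0.001], [0.693, 0.721, 0.0], [-0.001, 0.001, -1.0]]
ft_force: [1.0, -0.1, -1.1]
grip_width: 0.0245
gripper_force: 59.4
```

{"api": "move_arm", "payload": {
  "plan": [
    [0,0,-8.5,2,2.3,0,-1],
    [0,0,-17,4,4.6,0,-1],
    [0,0,-25.5,6,6.9,0,-1],
    [0,0,-34,8,9.2,0,-1],
    [0,0,-42.5,9.9,11.4,0,-1]
  ]
}}

```text
time_s: 17.65
position: [0.4391, 0.2658, 0.2402]
tool_rot: [[-1.0, 0.024, 0.001], [0.024, 1.0, 0.0], [-0.001, 0.0, -1.0]]
ft_force: [-0.2, 0.2, -1.1]
grip_width: 0.0251
gripper_force: 59.4
```

{"api": "move_arm", "payload": {
  "plan": [
    [0,0,-1.6,0,0,3,-1],
    [0,0,-1.6,0,0,7,-1],
    [0,0,-1.6,0,0,10.5,-1],
    [0,0,-1.6,0,0,11.4,-1],
    [0,0,-1.6,0,0,11.4,-1]
  ]
}}

```text
time_s: 18.15
position: [0.4393, 0.2644, 0.1254]
tool_rot: [[-1.0, 0.002, -0.001], [0.002, 1.0, -0.0], [0.001, -0.0, -1.0]]
ft_force: [0.1, -0.4, 0.4]
grip_width: 0.0247
gripper_force: 59.3
```

Run:
```python
from h import *
T=look('top');S=look('scene');p=look('wrist');o=env.observe();print(o['position'],np.degrees(np.arctan2(o['tool_rot'][1][0],o['tool_rot'][0][0])),o['grip_width'])
for n,q in(('t',T),('s',S),('w',p)):
  for d in env.outline_of('wedge1',q):
    if d['conf']>.4: 
      print(n,d['conf'],np.round(d['bbox']),fit(q,d['mask'],'wedge',o['position'][0]+.03,o['position'][1],0,z=o['position'][2]-.0112),fit(q,d['mask'],'wedge',.529,-.0335,0,z=.1))
c=proj(T,[.5,.2665,.12])[0].astype(int);c2=proj(S,[.5,.2665,.12])[0].astype(int);print(c,c2)
f=lambda q,c:cv2.resize(q['color'][c[1]-50:c[1]+50,c[0]-65:c[0]+65,::-1],(400,308),interpolation=cv2.INTER_CUBIC)
cv2.imwrite('pics/c6.png',np.hstack([f(T,c),f(S,c2)]))
```

```text
[0.44041478 0.26476235 0.12729806] 179.86617969011118 0.024998450544238222
t 0.76 [279. 218.   4.  38.] (np.float64(0.4704), np.float64(0.2648), np.float64(-8.0), np.float64(0.0)) (np.float64(0.5325), np.float64(-0.0327), np.float64(-2.4), np.float64(0.502))
s 0.82 [272. 203.  24.  31.] (np.float64(0.4704), np.float64(0.2648), np.float64(-8.0), np.float64(0.0)) (np.float64(0.5298), np.float64(-0.033), np.float64(-0.9), np.float64(0.599))
s 0.75 [350. 168.  20.  22.] (np.float64(0.4689), np.float64(0.2648), np.float64(-10.7), np.float64(0.517)) (np.float64(0.529), np.float64(-0.0335), np.float64(-8.0), np.float64(0.0))
w 0.78 [275. 282.  72. 170.] (np.float64(0.4687), np.float64(0.2642), np.float64(-0.1), np.float64(0.754)) (np.float64(0.529), np.float64(-0.0335), np.float64(-8.0), np.float64(0.0))
[191 224] [352 176]
```

View pics/c6.png

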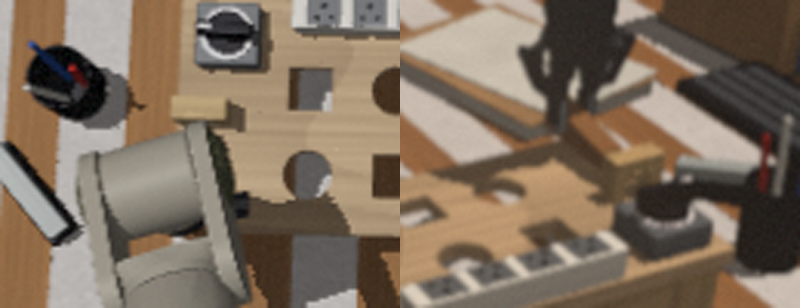

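{"api": "move_arm", "payload": {
  "plan": [
    [0,0,-0.3,0,0.2,0.5,-1],
    [0,0,-0.3,0,0.2,1,-1],
    [0,0,-0.3,0,0.2,1.3,-1],
    [0,0,-0.3,0,0.2,1.3,-1]
  ]
}}

```text
time_s: 18.85
position: [0.4392, 0.2664, 0.1117]
tool_rot: [[-1.0, -0.003, -0.001], [-0.003, 1.0, -0.0], [0.001, -0.0, -1.0]]
ft_force: [-0.2, 0.4, -1.5]
grip_width: 0.0246
gripper_force: 59.3
```

{"api": "move_arm", "payload": {
  "plan": [
    [0,0,0,0,0,0.1,-1],
    [0,0,0,0,0,0.1,-1],
    [0,0,0,0,0,0.1,-1]
  ]
}}

```text
time_s: 19.15
position: [0.4395, 0.2665, 0.1114]
tool_rot: [[-1.0, -0.003, 0.0], [-0.003, 1.0, 0.0], [-0.0, 0.0, -1.0]]
ft_force: [-0.2, 0.5, -0.7]
grip_width: 0.025
gripper_force: 59.4
```

{"api": "move_arm", "payload": {
  "plan": [
    [0,0,0,0,0,0.1,-1],
    [0,0,0,0,0,0.1,-1],
    [0,0,0,0,0,0.1,-1]
  ]
}}

```text
time_s: 19.45
position: [0.4396, 0.2665, 0.1112]
tool_rot: [[-1.0, -0.003, 0.001], [-0.003, 1.0, 0.0], [-0.001, 0.0, -1.0]]
ft_force: [-2.5, -0.5, 5.9]
grip_width: 0.0247
gripper_force: 60.3
```

{"api": "move_arm", "payload": {
  "plan": [
    [0,0,0,-0.8,0,0,-1],
    [0,0,0,-1.6,0,0,-1],
    [0,0,0,-2.4,0,0,-1],
    [0,0,0,-3.2,0,0,-1],
    [0,0,0,-4,0,0,-1]
  ]
}}

```text
time_s: 19.95
position: [0.4791, 0.2669, 0.1111]
tool_rot: [[-1.0, -0.003, -0.001], [-0.003, 1.0, 0.001], [0.001, 0.001, -1.0]]
ft_force: [-5.9, 0.0, 7.6]
grip_width: 0.0245
gripper_force: 60.5
```

{"api": "move_arm", "payload": {
  "plan": [
    [0,0,0,-0.3,0,0,-1],
    [0,0,0,-0.6,0,0,-1],
    [0,0,0,-0.9,0,0,-1],
    [0,0,0,-1,0,0,-1]
  ]
}}

```text
time_s: 20.35
position: [0.489, 0.2668, 0.1112]
tool_rot: [[-1.0, -0.003, -0.001], [-0.003, 1.0, 0.001], [0.001, 0.001, -1.0]]
ft_force: [-6.2, -0.1, 8.6]
grip_width: 0.0249
gripper_force: 60.5
```

{"api": "move_arm", "payload": {
  "plan": [
    [0,0,0,0,0,0,0],
    [0,0,0,0,0,0,0],
    [0,0,0,0,0,0,0],
    [0,0,0,0,0,-3,0],
    [0,0,0,0,0,-5.5,0]
  ]
}}

```text
time_s: 20.85
position: [0.4894, 0.2666, 0.1659]
tool_rot: [[-1.0, -0.003, -0.001], [-0.003, 1.0, -0.0], [0.001, -0.0, -1.0]]
ft_force: [0.1, -0.2, -0.7]
grip_width: 0.0428
gripper_force: 0.0
```

{"api": "move_arm", "payload": {
  "plan": [
    [0,0,0,3,0,0,-1],
    [0,0,0,6.2,0,0,-1],
    [0,0,0,6.2,0,0,-1],
    [0,0,0,6.2,0,3,-1],
    [0,0,0,6.2,0,5.1,-1]
  ]
}}

```text
time_s: 21.35
position: [0.4278, 0.2665, 0.1135]
tool_rot: [[-1.0, -0.003, 0.001], [-0.003, 1.0, 0.0], [-0.001, 0.0, -1.0]]
ft_force: [0.2, 0.4, -1.0]
grip_width: -0.0001
gripper_force: 0.0
```

{"api": "move_arm", "payload": {
  "plan": [
    [0,0,0,0,0,0,-1],
    [0,0,0,-0.5,0,0,-1],
    [0,0,0,-1,0,0,-1],
    [0,0,0,-1.5,0,0,-1],
    [0,0,0,-2.1,0,0,-1]
  ]
}}

```text
time_s: 21.85
position: [0.4493, 0.2666, 0.115]
tool_rot: [[-1.0, -0.003, 0.001], [-0.003, 1.0, 0.0], [-0.001, 0.0, -1.0]]
ft_force: [-0.2, -0.4, 1.2]
grip_width: -0.0001
gripper_force: 0.5
```

{"api": "move_arm", "payload": {
  "plan": [
    [0,0,0,-0.2,0,0,-1],
    [0,0,0,-0.4,0,0,-1],
    [0,0,0,-0.6,0,0,-1],
    [0,0,0,-0.6,0,0,-1]
  ]
}}

```text
time_s: 22.25
position: [0.4547, 0.2665, 0.1143]
tool_rot: [[-1.0, -0.003, 0.0], [-0.003, 1.0, 0.0], [-0.0, 0.0, -1.0]]
ft_force: [0.3, 0.0, -0.0]
grip_width: -0.0001
gripper_force: 0.0
```

{"api": "move_arm", "payload": {
  "plan": [
    [0,0,0,-0.2,0,0,-1],
    [0,0,0,-0.4,0,0,-1],
    [0,0,0,-0.4,0,0,-1]
  ]
}}

```text
time_s: 22.55
position: [0.4585, 0.2665, 0.1142]
tool_rot: [[-1.0, -0.003, -0.0], [-0.003, 1.0, -0.0], [0.0, -0.0, -1.0]]
ft_force: [-1.0, -0.3, 0.3]
grip_width: 0.0001
gripper_force: 0.5
```

{"api": "move_arm", "payload": {
  "plan": [
    [0,0,0,-0.2,0,0,-1],
    [0,0,0,-0.4,0,0,-1],
    [0,0,0,-0.4,0,0,-1]
  ]
}}

```text
time_s: 22.85
position: [0.4588, 0.2665, 0.1142]
tool_rot: [[-1.0, -0.004, -0.008], [-0.004, 1.0, -0.001], [0.008, -0.001, -1.0]]
ft_force: [-18.4, 0.0, 11.2]
grip_width: -0.0003
gripper_force: 8.7
```

{"api": "move_arm", "payload": {
  "plan": [
    [0,0,0,-0.2,0,0,-1],
    [0,0,0,-0.3,0,0,-1],
    [0,0,0,-0.3,0,0,-1]
  ]
}}

```text
time_s: 23.15
position: [0.459, 0.2665, 0.1142]
tool_rot: [[-1.0, -0.004, -0.014], [-0.004, 1.0, -0.002], [0.014, -0.002, -1.0]]
ft_force: [-29.6, -0.9, 18.5]
grip_width: 0.0001
gripper_force: 14.8
```

{"api": "move_arm", "payload": {
  "plan": [
    [0,0,0,2,0,0,-1],
    [0,0,0,4.5,0,0,-1],
    [0,0,0,4.5,0,-4,-1],
    [0,0,0,4.5,0,-9,-1],
    [0,0,0,4.5,0,-14,-1]
  ]
}}

```text
time_s: 23.65
position: [0.4201, 0.2663, 0.2562]
tool_rot: [[-1.0, -0.003, -0.0], [-0.003, 1.0, -0.0], [0.0, -0.0, -1.0]]
ft_force: [1.4, -0.9, -1.2]
grip_width: -0.0001
gripper_force: 0.0
```

{"api": "move_arm", "payload": {
  "plan": [
    [0,0,0,-4,-3,-2,0.5],
    [0,0,0,-8,-6,-4,0.5],
    [0,0,0,-12,-9,-6,0.5],
    [0,0,0,-15,-13,-6,0.5],
    [0,0,0,-18.4,-15.5,-6,0.5]
  ]
}}

```text
time_s: 24.15
position: [0.6042, 0.1116, 0.3156]
tool_rot: [[-1.0, -0.003, 0.003], [-0.003, 1.0, -0.0], [-0.003, -0.0, -1.0]]
ft_force: [0.5, 1.0, -0.2]
grip_width: 0.064
gripper_force: 0.0
```

Run:
```python
from h import *
p=look('wrist');p=look('wrist','w7.png');o=env.observe();print(o['position'],np.array(o['tool_rot']).round(3),(-np.array(p['R']).T@p['t']).round(4))
for t,z in [('slot_left',.1),('opening_round_a',.1),('opening_square_a',.1),('isolator_grip',.15),('riser',0)]:
    for d in env.tip_of(t,p):
        if d['conf']>.2:print(t,round(d['conf'],2),np.round(d['pixel']),back(p,d['pixel'],z)[0].round(4))
```

```text
[0.6064393  0.10914092 0.31233387] [[-1.     0.002 -0.001]
 [ 0.002  1.    -0.001]
 [ 0.001 -0.001 -1.   ]] [0.5391 0.1064 0.4551]
slot_left 0.73 [437. 120.] [0.5493 0.2689 0.1   ]
opening_square_a 0.55 [ 72. 156.] [ 0.5849 -0.1055  0.1   ]
isolator_grip 0.94 [427. 218.] [0.6371 0.2481 0.15  ]
riser 0.77 [282. 117.] [0.5476 0.1142 0.    ]
riser 0.64 [436. 119.] [0.5503 0.3139 0.    ]
riser 0.28 [ 65. 262.] [ 0.7517 -0.2015  0.    ]
```

View pics/w7.png

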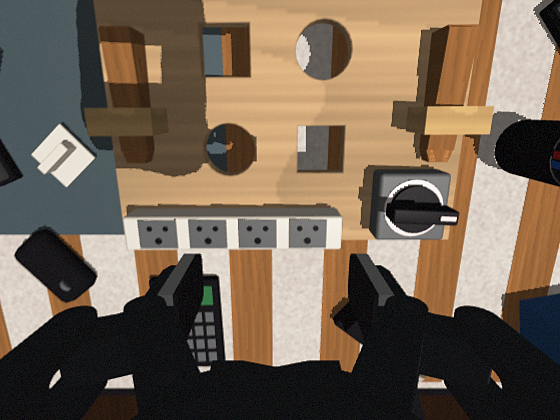

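Run:
```python
from h import *
p=look('wrist');p=look('wrist')
L=p['color'].astype(float)
for name,q in dict(sqR=[(203,24),(250,24),(251,76),(203,76)],sqL=[(298,125),(344,125),(344,171),(298,171)],rdL=[(296,49),(352,49),(324,19),(324,79)],rdR=[(206,149),(257,149),(231,124),(231,175)],board=[(118,225),(97,10),(447,240),(492,10)]).items():
    w=back(p,q,.1); print(name,w.mean(0).round(4)[:2],w[:,:2].round(4).tolist())
a=p['color'][10:190,190:370,::-1];cv2.imwrite('pics/w8.png',cv2.resize(a,(600,600),interpolation=cv2.INTER_NEAREST))
```

```text
sqR [0.4773 0.0667] [[0.4544, 0.045], [0.4542, 0.0894], [0.5003, 0.0897], [0.5005, 0.0426]]
sqL [0.5704 0.1614] [[0.5469, 0.137], [0.5466, 0.1839], [0.5939, 0.1867], [0.5942, 0.1381]]
rdL [0.4758 0.1604] [[0.4757, 0.1334], [0.4754, 0.1873], [0.4496, 0.1592], [0.5027, 0.1615]]
rdR [0.572  0.0682] [[0.5716, 0.0419], [0.5713, 0.0949], [0.5462, 0.0687], [0.5988, 0.0671]]
board [0.5528 0.1275] [[0.6554, -0.0594], [0.4432, -0.0535], [0.6713, 0.3067], [0.4412, 0.3161]]
```

View pics/w8.png

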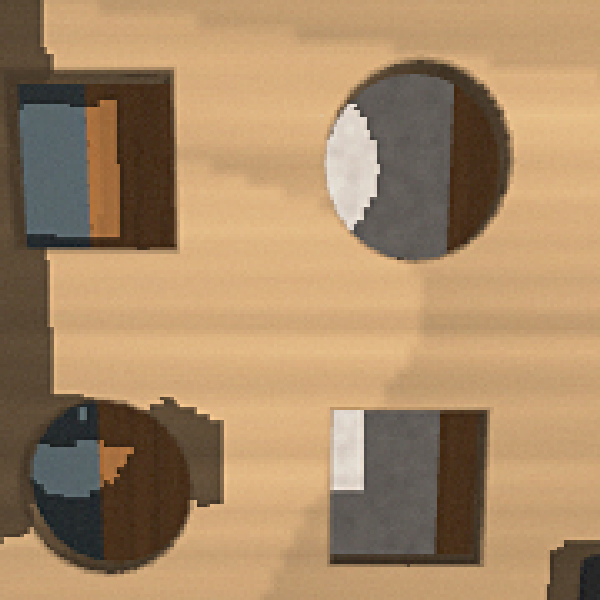

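Run:
```python
from h import *
p=look('wrist');o=env.observe();print(o['position'])
a0=cv2.resize(cv2.imread('pics/w8.png'),(180,180),interpolation=cv2.INTER_AREA)
print('shift check',cv2.phaseCorrelate(a0.mean(2),p['color'][10:190,190:370].astype(float).mean(2)))
for name,q in dict(sqR=[(243.4,31.2),(243.9,84.8)],sqL=[(289.3,132.7),(336.1,132.7),(335,179.5),(289.3,179.5)],rdL=[(288.1,58),(343.3,58),(316,28),(316,88.3)],rdR=[(199,156),(247,156),(223,131.2),(223,181.6)]).items():
    w=back(p,q,.1); print(name,w.mean(0).round(4)[:2],w[:,:2].round(4).tolist())
```

```text
[0.60243167 0.11439466 0.31481533]
shift check ((-0.07305896607613249, -0.17893438820567553), 0.9970489284693076)
sqR [0.4845 0.0828] [[0.4604, 0.083], [0.5085, 0.0825]]
sqL [0.5789 0.1527] [[0.5546, 0.1282], [0.5544, 0.1762], [0.6032, 0.1776], [0.6034, 0.129]]
rdL [0.484  0.1528] [[0.4838, 0.1259], [0.4835, 0.1794], [0.4573, 0.1519], [0.5114, 0.154]]
rdR [0.5793 0.0593] [[0.5789, 0.0342], [0.5787, 0.0844], [0.5535, 0.0602], [0.606, 0.0583]]
```

{"api": "move_arm", "payload": {
  "plan": [
    [0,0,0,-0.8,-4,0,0.5],
    [0,0,0,-1.5,-8.5,0,0.5],
    [0,0,0,-2.2,-13,0,0.5],
    [0,0,0,-3,-17,0,0.5],
    [0,0,0,-4,-20,0,0.5]
  ]
}}

```text
time_s: 25.15
position: [0.6434, -0.0882, 0.3147]
tool_rot: [[-1.0, -0.002, 0.0], [-0.002, 1.0, -0.0], [-0.0, -0.0, -1.0]]
ft_force: [-0.1, 0.6, 0.6]
grip_width: 0.064
gripper_force: 0.0
```

{"api": "move_arm", "payload": {
  "plan": [
    [0,0,0,0,-4,0,0.5],
    [0,0,0,0,-8,0,0.5],
    [0,0,0,0,-12,0,0.5],
    [0,0,0,0,-12,0,0.5],
    [0,0,0,0,-12,0,0.5]
  ]
}}

```text
time_s: 25.65
position: [0.6438, -0.2064, 0.3142]
tool_rot: [[-1.0, -0.002, -0.0], [-0.002, 1.0, 0.0], [0.0, 0.0, -1.0]]
ft_force: [-0.2, -0.2, -0.3]
grip_width: 0.0641
gripper_force: 0.0
```

Run:
```python
from h import *
look('wrist');p=look('wrist','w9.png');o=env.observe();print(o['position'])
for t in('square','round'):
  for d in env.outline_of(t+'1',p):
    if d['conf']>.35:
      (a,b),_,an=rect(p,d['mask'],.014); col=p['color'][d['mask']].mean(0).round()
      best=max((fit(p,d['mask'],t,a/1000,b/1000,y) for y in range(-80,100,24)),key=lambda r:r[3])
      print(t,round(d['conf'],2),np.round(d['bbox']),col,best)
```

```text
[ 0.64406262 -0.20494894  0.31472077]
square 0.96 [229.  34.  66.  66.] [156. 152. 144.] (np.float64(0.4848), np.float64(-0.2623), np.float64(-111.3), np.float64(0.978))
square 0.76 [306. 130.  59.  62.] [232. 229. 222.] (np.float64(0.5956), np.float64(-0.1692), np.float64(-48.5), np.float64(0.975))
round 0.9 [136. 132.  49.  54.] [123. 118. 110.] (np.float64(0.6011), np.float64(-0.384), np.float64(27.6), np.float64(0.935))
round 0.85 [40. 88. 52. 57.] [213. 119. 147.] (np.float64(0.5508), np.float64(-0.4938), np.float64(35.9), np.float64(0.975))
round 0.69 [158. 224.  48.  44.] [222. 195.  32.] (np.float64(0.7249), np.float64(-0.3678), np.float64(-131.1), np.float64(0.97))
round 0.64 [ 45. 178.  55.  52.] [184.  27.  25.] (np.float64(0.6604), np.float64(-0.5077), np.float64(68.3), np.float64(0.959))
round 0.47 [474. 110. 173. 220.] [175. 148. 113.] (np.float64(0.6098), np.float64(0.0601), np.float64(-91.5), np.float64(0.077))
```

View pics/w9.png

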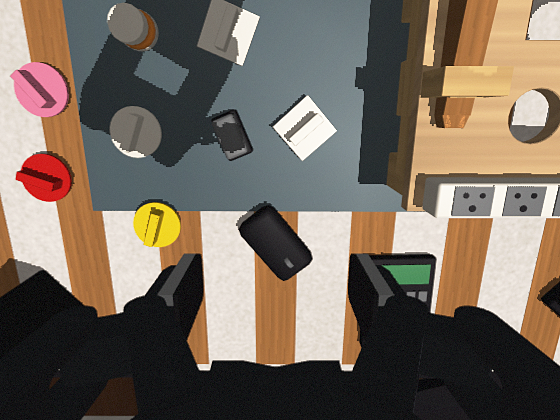

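{"api": "move_arm", "payload": {
  "plan": [
    [0,0,8.5,1,0.7,4,0.3],
    [0,0,17,2,1.4,8,0.3],
    [0,0,25.5,3,2.1,12,0.3],
    [0,0,34,4,2.9,16,0.3],
    [0,0,42.5,4.84,3.58,19,0.3]
  ]
}}

```text
time_s: 26.35
position: [0.5943, -0.1688, 0.1224]
tool_rot: [[-0.736, 0.677, -0.002], [0.677, 0.736, 0.001], [0.002, -0.0, -1.0]]
ft_force: [0.2, -0.2, 0.3]
grip_width: 0.0552
gripper_force: 0.0
```

{"api": "move_arm", "payload": {
  "plan": [
    [0,0,6,0,0,0,0.3],
    [0,0,6,0,0,0,0.3],
    [0,0,6,0,0,0,0.3],
    [0,0,6,0,0,0,0.3]
  ]
}}

```text
time_s: 26.75
position: [0.596, -0.1706, 0.1252]
tool_rot: [[-0.667, 0.745, 0.002], [0.745, 0.667, -0.001], [-0.002, 0.001, -1.0]]
ft_force: [-0.2, -0.5, -0.3]
grip_width: 0.0558
gripper_force: 0.0
```

Run:
```python
from h import *
look('wrist');p=look('wrist')
for d in env.outline_of('square1',p)[:2]:
  r=fit(p,d['mask'],'square',.5956,-.1692,-48);print(d['conf'],np.round(d['bbox']),r)
o=env.observe();print(shift([r[0],r[1],.018],o),shift([.5956,-.1692,.018],o),o['position'],np.degrees(np.arctan2(o['tool_rot'][1][0],o['tool_rot'][0][0])))
```

```text
0.82 [279. 203.  78.  76.] (np.float64(0.5964), np.float64(-0.1693), np.float64(-48.2), np.float64(0.973))
0.64 [ 87. 195. 104.  94.] (np.float64(0.5956), np.float64(-0.1692), np.float64(-56.0), np.float64(0.0))
[ 0.14  0.1  10.68] [ 0.14  0.1  10.68] [ 0.59569703 -0.17080278  0.12477703] 131.72683141420478
```

{"api": "move_arm", "payload": {
  "plan": [
    [0,0,0,0.07,0.15,5,0.3],
    [0,0,0,0.07,0.15,9,0.3],
    [0,0,0,0.07,0.15,10.7,0.3],
    [0,0,0,0.07,0.15,10.7,0.3],
    [0,0,0,0.07,0.15,10.7,-1]
  ],
  "squeeze": 50
}}

```text
time_s: 27.4
position: [0.5966, -0.1695, 0.0181]
tool_rot: [[-0.665, 0.747, 0.001], [0.747, 0.665, -0.001], [-0.001, 0.0, -1.0]]
ft_force: [0.8, -0.2, 0.0]
grip_width: 0.0423
gripper_force: 0.0
```

{"api": "move_arm", "payload": {
  "plan": [
    [0,0,0,0,0,0,-1],
    [0,0,0,0,0,0,-1],
    [0,0,0,0,0,0,-1],
    [0,0,0,0,0,0,-1],
    [0,0,0,0,0,0,-1]
  ]
}}

```text
time_s: 27.9
position: [0.5968, -0.1695, 0.0188]
tool_rot: [[-0.665, 0.747, 0.002], [0.747, 0.665, -0.001], [-0.003, 0.001, -1.0]]
ft_force: [0.0, -0.1, 8.4]
grip_width: 0.0108
gripper_force: 50.3
```

{"api": "move_arm", "payload": {
  "plan": [
    [0,0,0,0,0,-3,-1],
    [0,0,0,0,0,-8,-1],
    [0,0,0,0,0,-13,-1],
    [0,0,0,0,0,-18,-1],
    [0,0,0,0,0,-22,-1]
  ]
}}

```text
time_s: 28.4
position: [0.596, -0.1691, 0.241]
tool_rot: [[-0.665, 0.747, 0.003], [0.747, 0.665, -0.001], [-0.003, 0.001, -1.0]]
ft_force: [0.1, -0.2, -0.3]
grip_width: 0.011
gripper_force: 49.3
```

{"api": "move_arm", "payload": {
  "plan": [
    [0,0,8,3,2.5,0,-1],
    [0,0,16,6,5,0,-1],
    [0,0,24,9,7.5,0,-1],
    [0,0,32,12,10,0,-1],
    [0,0,40,15.5,12.7,0,-1]
  ]
}}

```text
time_s: 28.9
position: [0.5876, 0.0322, 0.2376]
tool_rot: [[-0.023, 1.0, 0.0], [1.0, 0.023, -0.0], [-0.0, 0.0, -1.0]]
ft_force: [0.5, -0.1, -0.5]
grip_width: 0.0107
gripper_force: 49.3
```

{"api": "move_arm", "payload": {
  "plan": [
    [0,0,1.5,4,-0.1,0,-1],
    [0,0,1.5,8,-0.3,2,-1],
    [0,0,1.5,12.2,-0.5,5,-1],
    [0,0,1.5,12.2,-0.5,8,-1],
    [0,0,1.5,12.2,-0.5,8,-1]
  ]
}}

```text
time_s: 29.4
position: [0.5772, 0.1537, 0.1539]
tool_rot: [[-0.005, 1.0, -0.008], [1.0, 0.005, -0.001], [-0.001, -0.008, -1.0]]
ft_force: [-0.8, -0.4, 0.3]
grip_width: 0.011
gripper_force: 49.3
```

{"api": "move_arm", "payload": {
  "plan": [
    [0,0,0,0,0,0,-1],
    [0,0,0,0,0,0,-1]
  ]
}}

```text
time_s: 29.6
position: [0.5804, 0.152, 0.1593]
tool_rot: [[-0.002, 1.0, 0.003], [1.0, 0.002, 0.0], [0.0, 0.003, -1.0]]
ft_force: [-0.5, -0.1, -0.2]
grip_width: 0.0107
gripper_force: 49.3
```

Run:
```python
from h import *
look('wrist');p=look('wrist','w10.png');o=env.observe();print(o['position'],o['grip_width'],np.degrees(np.arctan2(o['tool_rot'][1][0],o['tool_rot'][0][0])))
for d in env.outline_of('square1',p)[:2]:
  print(d['conf'],np.round(d['bbox']),fit(p,d['mask'],'square',o['position'][0],o['position'][1],90,z=o['position'][2]-.0185))
for t in ('opening_square_a','opening_round_a'):
  for d in env.tip_of(t,p): print(t,d['conf'],d['pixel'],back(p,d['pixel'],.1).round(4))
```

```text
[0.58016624 0.15208415 0.15900859] 0.010910772207281443 90.10193313155538
0.61 [277. 269. 127. 133.] (np.float64(0.5798), np.float64(0.1519), np.float64(90.1), np.float64(0.643))
opening_square_a 0.88 [139.5, 350.6] [[0.4855 0.0593 0.1   ]]
```

View pics/w10.png

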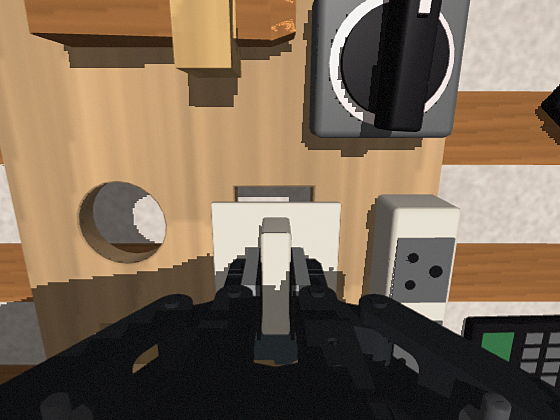

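Run:
```python
from h import *
p=look('wrist'); im=cv2.imread('pics/w10.png')[:,:,::-1]; print(np.abs(im.astype(int)-p['color']).mean())
print(back(p,[[235,186.5],[314,187],[235,200],[314,200]],.1).round(4)); w=back(p,[[79.5,222],[166,222],[122,181],[122,262.5]],.1);print(w.round(4),w.mean(0));print(env.observe()['position'])
```

```text
7.058837868480726
[[0.5547 0.1766 0.1   ]
 [0.6021 0.1764 0.1   ]
 [0.5544 0.1682 0.1   ]
 [0.6024 0.1683 0.1   ]]
[[0.458  0.1539 0.1   ]
 [0.5114 0.154  0.1   ]
 [0.4873 0.1797 0.1   ]
 [0.481  0.1267 0.1   ]] [0.48439133 0.15359385 0.1       ]
[0.57959935 0.15250357 0.15788387]
```

{"api": "move_arm", "payload": {
  "plan": [
    [0,0,0,0,-0.08,1.5,-1],
    [0,0,0,0,-0.08,3,-1],
    [0,0,0,0,-0.08,3.8,-1],
    [0,0,0,0,-0.08,3.8,-1],
    [0,0,0,0,-0.08,3.8,-1]
  ]
}}

```text
time_s: 30.4
position: [0.5789, 0.1528, 0.1198]
tool_rot: [[-0.003, 1.0, 0.001], [1.0, 0.003, 0.0], [0.0, 0.001, -1.0]]
ft_force: [0.2, -0.2, 0.4]
grip_width: 0.0111
gripper_force: 49.3
```

{"api": "move_arm", "payload": {
  "plan": [
    [0,0,0,0,0,0.3,-1],
    [0,0,0,0,0,0.6,-1],
    [0,0,0,0,0,0.6,-1]
  ]
}}

```text
time_s: 30.7
position: [0.5784, 0.1528, 0.1131]
tool_rot: [[-0.003, 1.0, -0.0], [1.0, 0.003, -0.0], [-0.0, -0.0, -1.0]]
ft_force: [0.1, 0.0, -1.0]
grip_width: 0.011
gripper_force: 49.3
```

In the opening (no contact force). Lower to the flange.

{"api": "move_arm", "payload": {
  "plan": [
    [0,0,0,0,0,0.3,-1],
    [0,0,0,0,0,0.6,-1],
    [0,0,0,0,0,0.7,-1],
    [0,0,0,0,0,0.7,-1]
  ]
}}

```text
time_s: 31.1
position: [0.5786, 0.1528, 0.1067]
tool_rot: [[-0.003, 1.0, 0.0], [1.0, 0.003, 0.0], [0.0, 0.0, -1.0]]
ft_force: [-2.0, -0.4, 3.9]
grip_width: 0.0108
gripper_force: 50.0
```

{"api": "move_arm", "payload": {
  "plan": [
    [0,0,0,0,0,0.1,-1],
    [0,0,0,0,0,0.2,-1],
    [0,0,0,0,0,0.2,-1]
  ]
}}

```text
time_s: 31.4
position: [0.5787, 0.1529, 0.1066]
tool_rot: [[-0.003, 1.0, 0.002], [1.0, 0.003, -0.0], [-0.0, 0.002, -1.0]]
ft_force: [-6.7, -0.8, 18.1]
grip_width: 0.0111
gripper_force: 52.0
```

{"api": "move_arm", "payload": {
  "plan": [
    [0,0,0,0,0,-0.1,-0.3],
    [0,0,0,0,0,-0.1,-0.3],
    [0,0,0,0,0,-0.1,-0.3],
    [0,0,0,0,0,-2,-0.3],
    [0,0,0,0,0,-6,-0.3]
  ]
}}

```text
time_s: 31.9
position: [0.5772, 0.1527, 0.1618]
tool_rot: [[-0.003, 1.0, -0.007], [1.0, 0.003, -0.0], [-0.0, -0.007, -1.0]]
ft_force: [0.2, -0.3, -0.4]
grip_width: 0.0299
gripper_force: 0.0
```

Run:
```python
from h import *
look('wrist');p=look('wrist');o=env.observe();print(o['position'],o['grip_width'])
for d in env.outline_of('square1',p)[:2]:
  for z in(.088,.092,.1): print(d['conf'],np.round(d['bbox']),z,fit(p,d['mask'],'square',.5786,.1527,90,z=z))
```

```text
[0.58062041 0.15300188 0.16879502] 0.029754971664794634
0.84 [274. 222.  89.  89.] 0.088 (np.float64(0.578), np.float64(0.1527), np.float64(90.3), np.float64(0.917))
0.84 [274. 222.  89.  89.] 0.092 (np.float64(0.5785), np.float64(0.1534), np.float64(90.2), np.float64(0.883))
0.84 [274. 222.  89.  89.] 0.1 (np.float64(0.5791), np.float64(0.1549), np.float64(90.1), np.float64(0.817))
```

Plug is seated (z 0.088 fits best). On to the next square.

{"api": "move_arm", "payload": {
  "plan": [
    [0,0,-4,0,0,-4,0.3],
    [0,0,-8.5,-4,-0.9,-8,0.3],
    [0,0,-17,-8,-1.8,-8,0.3],
    [0,0,-25.5,-12,-2.7,-8,0.3],
    [0,0,-34,-16,-3.6,-8,0.3]
  ]
}}

```text
time_s: 32.55
position: [0.5427, -0.007, 0.2434]
tool_rot: [[-0.555, 0.832, -0.001], [0.832, 0.555, 0.0], [0.001, -0.001, -1.0]]
ft_force: [1.1, 0.4, -0.9]
grip_width: 0.0555
gripper_force: 0.0
```

Run:
```python
from h import *
o=env.observe();print(shift([.4848,-.2623,.12],o),o['position'],np.degrees(np.arctan2(o['tool_rot'][1][0],o['tool_rot'][0][0])))
```

```text
[-18.03 -18.98  12.34] [ 0.54271635 -0.00700454  0.24335045] 123.71004387061808
```

{"api": "move_arm", "payload": {
  "plan": [
    [0,0,-7,-3,-3.2,0,0.3],
    [0,0,-14,-6.2,-6.6,0,0.3],
    [0,0,-21,-9.5,-10,0,0.3],
    [0,0,-28,-12.8,-13.5,2,0.3],
    [0,0,-35,-16,-16.8,5,0.3]
  ]
}}

```text
time_s: 33.05
position: [0.4918, -0.2281, 0.1974]
tool_rot: [[-0.931, 0.365, 0.001], [0.365, 0.931, -0.001], [-0.001, -0.0, -1.0]]
ft_force: [0.8, -0.6, 0.1]
grip_width: 0.0555
gripper_force: 0.0
```

Run:
```python
from h import *
look('wrist');p=look('wrist')
for d in env.outline_of('square1',p)[:2]:
  print(d['conf'],np.round(d['bbox']),fit(p,d['mask'],'square',.4848,-.2623,-21))
o=env.observe();print(shift([.4848,-.2623,.12],o),o['position'],np.degrees(np.arctan2(o['tool_rot'][1][0],o['tool_rot'][0][0])))
```

```text
0.83 [247. 195.  60.  64.] (np.float64(0.4844), np.float64(-0.2623), np.float64(-21.8), np.float64(0.963))
[-0.76 -3.47  7.51] [ 0.49097526 -0.22744943  0.1952275 ] 158.1475754417897
```

{"api": "move_arm", "payload": {
  "plan": [
    [0,0,0,-0.72,-3.5,4,0.3],
    [0,0,0,-0.72,-3.5,7.5,0.3],
    [0,0,0,-0.72,-3.5,8.5,0.3],
    [0,0,0,-0.72,-3.5,8.5,0.3]
  ]
}}

```text
time_s: 33.6
position: [0.4862, -0.2598, 0.1124]
tool_rot: [[-0.93, 0.368, -0.002], [0.368, 0.93, 0.002], [0.003, 0.001, -1.0]]
ft_force: [0.1, 0.2, 0.2]
grip_width: 0.0559
gripper_force: 0.0
```

Run:
```python
from h import *
look('wrist');p=look('wrist')
for d in env.outline_of('square1',p)[:1]:
  r=fit(p,d['mask'],'square',.4848,-.2623,-21);print(d['conf'],np.round(d['bbox']),r)
o=env.observe();print(shift([r[0],r[1],.018],o),o['position'],np.degrees(np.arctan2(o['tool_rot'][1][0],o['tool_rot'][0][0])))
```

```text
0.84 [273. 208.  82.  80.] (np.float64(0.4843), np.float64(-0.2625), np.float64(-22.0), np.float64(0.978))
[ 0.24 -0.25  9.69] [ 0.48723064 -0.26085188  0.11493821] 158.4126508367442
```

{"api": "move_arm", "payload": {
  "plan": [
    [0,0,0.4,0.2,-0.22,5,0.3],
    [0,0,0.4,0.2,-0.22,8.5,0.3],
    [0,0,0.4,0.2,-0.22,9.6,0.3],
    [0,0,0.4,0.2,-0.22,9.6,0.3],
    [0,0,0.4,0.2,-0.22,9.6,-1]
  ]
}}

```text
time_s: 34.25
position: [0.4846, -0.263, 0.019]
tool_rot: [[-0.927, 0.375, 0.003], [0.375, 0.927, -0.002], [-0.003, -0.001, -1.0]]
ft_force: [-0.3, -0.4, -0.7]
grip_width: 0.0424
gripper_force: 0.0
```

{"api": "move_arm", "payload": {
  "plan": [
    [0,0,0,0,0,0,-1],
    [0,0,0,0,0,0,-1],
    [0,0,0,0,0,0,-1],
    [0,0,0,0,0,0,-1],
    [0,0,0,0,0,0,-1]
  ]
}}

```text
time_s: 34.75
position: [0.4842, -0.2629, 0.0186]
tool_rot: [[-0.927, 0.375, 0.002], [0.375, 0.927, -0.002], [-0.003, -0.001, -1.0]]
ft_force: [-0.8, 0.6, 6.3]
grip_width: 0.0112
gripper_force: 50.1
```

{"api": "move_arm", "payload": {
  "plan": [
    [0,0,0,0,0,-3,-1],
    [0,0,0,0,0,-8,-1],
    [0,0,0,0,0,-13,-1],
    [0,0,0,0,0,-18,-1],
    [0,0,0,0,0,-21,-1]
  ]
}}

```text
time_s: 35.25
position: [0.4839, -0.2627, 0.232]
tool_rot: [[-0.927, 0.375, 0.005], [0.375, 0.927, -0.004], [-0.006, -0.002, -1.0]]
ft_force: [0.1, -0.7, -1.3]
grip_width: 0.0109
gripper_force: 49.0
```

Run:
```python
from h import *
o=env.observe();print(shift([.4843,.058,.16],o),o['position'],o['grip_width'],np.degrees(np.arctan2(o['tool_rot'][1][0],o['tool_rot'][0][0])))
```

```text
[12.04 29.75  7.07] [ 0.48391548 -0.26265097  0.23196715] 0.010864339033289252 157.96192927298912
```

{"api": "move_arm", "payload": {
  "plan": [
    [0,0,-3,1.5,3.7,0,-1],
    [0,0,-6,3,7.4,0,-1],
    [0,0,-9,4.5,11.1,0,-1],
    [0,0,-12,6,14.8,0,-1],
    [0,0,-15,7.5,18.5,0,-1]
  ]
}}

```text
time_s: 35.75
position: [0.4831, -0.0612, 0.2278]
tool_rot: [[-0.993, 0.121, 0.001], [0.121, 0.993, -0.0], [-0.001, -0.0, -1.0]]
ft_force: [0.6, -0.4, -0.6]
grip_width: 0.0107
gripper_force: 49.0
```

{"api": "move_arm", "payload": {
  "plan": [
    [0,0,-3,0.5,4,0,-1],
    [0,0,-5,1,8,0,-1],
    [0,0,-7.2,1.46,12,3,-1],
    [0,0,-7.2,1.46,12,6,-1],
    [0,0,-7.2,1.46,12,7,-1]
  ]
}}

```text
time_s: 36.25
position: [0.4824, 0.0591, 0.1555]
tool_rot: [[-1.0, -0.005, -0.003], [-0.005, 1.0, 0.0], [0.003, 0.0, -1.0]]
ft_force: [0.7, -0.5, 0.5]
grip_width: 0.0108
gripper_force: 49.1
```

{"api": "move_arm", "payload": {
  "plan": [
    [0,0,0,0,0,0,-1],
    [0,0,0,0,0,0,-1],
    [0,0,0,0,0,0,-1]
  ]
}}

```text
time_s: 36.55
position: [0.4844, 0.0574, 0.1584]
tool_rot: [[-1.0, -0.001, 0.003], [-0.001, 1.0, -0.0], [-0.003, -0.0, -1.0]]
ft_force: [-0.3, -0.1, -0.5]
grip_width: 0.0108
gripper_force: 49.1
```

Run:
```python
from h import *
look('wrist');p=look('wrist','w11.png');o=env.observe();print(o['position'],o['grip_width'],np.degrees(np.arctan2(o['tool_rot'][1][0],o['tool_rot'][0][0])))
for d in env.outline_of('square1',p)[:2]:
  print(d['conf'],np.round(d['bbox']),fit(p,d['mask'],'square',o['position'][0],o['position'][1],180,z=o['position'][2]-.0185))
g=cv2.cvtColor(p['color'],cv2.COLOR_RGB2GRAY)
c=proj(p,[[.4603,.0825,.1],[.4603,.034,.1],[.5085,.0825,.1],[.5085,.034,.1]]);print(c.round(1))
```

```text
[0.48416882 0.05756607 0.15804566] 0.010880688095851833 -179.8994667903672
0.82 [278. 273. 128. 133.] (np.float64(0.4847), np.float64(0.0571), np.float64(180.1), np.float64(0.607))
0.74 [429. 348.  64.  54.] (np.float64(0.4842), np.float64(0.0576), np.float64(172.0), np.float64(0.0))
[[317.9 189.1]
 [237.3 188.9]
 [315.1 262.5]
 [239.5 262.3]]
```

View pics/w11.png

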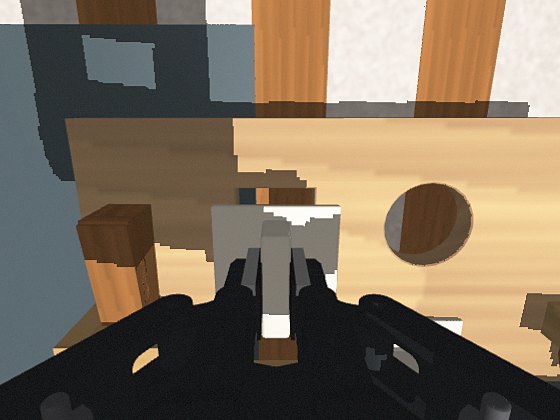

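{"api": "move_arm", "payload": {
  "plan": [
    [0,0,0,0.1,0.02,1.5,-1],
    [0,0,0,0.1,0.02,3,-1],
    [0,0,0,0.1,0.02,3.8,-1],
    [0,0,0,0.1,0.02,3.8,-1],
    [0,0,0,0.1,0.02,3.8,-1]
  ]
}}

```text
time_s: 37.2
position: [0.483, 0.0582, 0.1196]
tool_rot: [[-1.0, -0.003, 0.001], [-0.003, 1.0, -0.0], [-0.001, -0.0, -1.0]]
ft_force: [-0.1, 0.2, 0.2]
grip_width: 0.0106
gripper_force: 49.1
```

{"api": "move_arm", "payload": {
  "plan": [
    [0,0,0,0,0,0.3,-1],
    [0,0,0,0,0,0.6,-1],
    [0,0,0,0,0,0.6,-1]
  ]
}}

```text
time_s: 37.5
position: [0.4826, 0.0583, 0.1129]
tool_rot: [[-1.0, -0.003, -0.0], [-0.003, 1.0, 0.0], [0.0, 0.0, -1.0]]
ft_force: [-0.0, -0.2, -0.2]
grip_width: 0.0107
gripper_force: 49.1
```

{"api": "move_arm", "payload": {
  "plan": [
    [0,0,0,0,0,0.3,-1],
    [0,0,0,0,0,0.6,-1],
    [0,0,0,0,0,0.8,-1],
    [0,0,0,0,0,0.8,-1]
  ]
}}

```text
time_s: 37.9
position: [0.4827, 0.0583, 0.1065]
tool_rot: [[-1.0, -0.003, 0.001], [-0.003, 1.0, -0.0], [-0.001, -0.0, -1.0]]
ft_force: [-6.1, -1.2, 16.7]
grip_width: 0.0109
gripper_force: 51.5
```

{"api": "move_arm", "payload": {
  "plan": [
    [0,0,0,0,0,0.1,-1],
    [0,0,0,0,0,0.1,-1]
  ]
}}

```text
time_s: 38.1
position: [0.4827, 0.0583, 0.1064]
tool_rot: [[-1.0, -0.003, 0.002], [-0.003, 1.0, -0.001], [-0.002, -0.001, -1.0]]
ft_force: [-10.4, -0.3, 27.7]
grip_width: 0.0111
gripper_force: 53.1
```

{"api": "move_arm", "payload": {
  "plan": [
    [0,0,0,0,0,-0.3,-0.3],
    [0,0,0,0,0,-0.3,-0.3],
    [0,0,0,0,0,-0.3,-0.3],
    [0,0,0,0,0,-3,-0.3],
    [0,0,0,0,0,-7,-0.3]
  ]
}}

```text
time_s: 38.6
position: [0.4816, 0.0584, 0.1729]
tool_rot: [[-1.0, -0.003, -0.006], [-0.003, 1.0, 0.001], [0.006, 0.001, -1.0]]
ft_force: [0.7, -0.1, 0.6]
grip_width: 0.0298
gripper_force: 0.0
```

{"api": "move_arm", "payload": {
  "plan": [
    [0,0,0,0,0,-4,0.3],
    [0,0,3,-1,-4,-7,0.3],
    [0,0,6,-2.2,-8.5,-7,0.3],
    [0,0,9,-3.4,-13,-7,0.3],
    [0,0,12,-4.6,-17,-7,0.3]
  ]
}}

```text
time_s: 39.1
position: [0.5294, -0.1137, 0.2438]
tool_rot: [[-0.978, 0.208, -0.0], [0.208, 0.978, 0.0], [0.0, -0.0, -1.0]]
ft_force: [0.6, 0.5, -0.6]
grip_width: 0.0553
gripper_force: 0.0
```

Run:
```python
from h import *
o=env.observe();print(shift([.601,-.384,.2],o),o['position'],o['grip_width'],np.degrees(np.arctan2(o['tool_rot'][1][0],o['tool_rot'][0][0])))
```

```text
[-12.63 -24.95   4.37] [ 0.52936056 -0.11369874  0.24376809] 0.05530049253101253 168.00666286598084
```

{"api": "move_arm", "payload": {
  "plan": [
    [0,0,3,-2,-4,0,0.3],
    [0,0,6,-4,-8.2,0,0.3],
    [0,0,9,-6,-12.4,0,0.3],
    [0,0,12,-8,-16.6,0,0.3],
    [0,0,15,-10,-20.5,0,0.3]
  ]
}}

```text
time_s: 39.6
position: [0.5849, -0.3349, 0.2432]
tool_rot: [[-0.891, 0.454, -0.001], [0.454, 0.891, 0.001], [0.001, 0.0, -1.0]]
ft_force: [0.5, 0.2, -0.7]
grip_width: 0.0558
gripper_force: 0.0
```

Run:
```python
from h import *
look('wrist');look('wrist');p=look('wrist')
o=env.observe();print(shift([.601,-.384,.2],o),o['position'],np.degrees(np.arctan2(o['tool_rot'][1][0],o['tool_rot'][0][0])))
for d in env.outline_of('round1',p)[:4]:
  r=back(p,[d['bbox'][:2]],.014)[0]; print(round(d['conf'],2),np.round(d['bbox']),r.round(3),p['color'][d['mask']].mean(0).round(),fit(p,d['mask'],'round',r[0],r[1],-27))
c=proj(p,[.601,-.384,.025])[0].astype(int);print(c)
a=p['color'][max(c[1]-60,0):c[1]+60,max(c[0]-60,0):c[0]+60,::-1];cv2.imwrite('pics/w12.png',cv2.resize(cv2.convertScaleAbs(a,alpha=1.3),(480,480)))
```

```text
[-3.68 -3.62  4.16] [ 0.58470387 -0.33508196  0.24172366] 152.98932160432142
0.81 [140. 213.  54.  58.] [ 0.552 -0.494  0.014] [130.  72.  88.] (np.float64(0.5512), np.float64(-0.4939), np.float64(-16.1), np.float64(0.967))
0.64 [308. 292.  53.  49.] [ 0.728 -0.367  0.014] [228. 206.  39.] (np.float64(0.7249), np.float64(-0.3676), np.float64(-16.1), np.float64(0.963))
0.61 [164. 283.  18.  20.] [ 0.638 -0.517  0.014] [214.  45.  42.] (np.float64(0.6568), np.float64(-0.5193), np.float64(-16.3), np.float64(0.075))
0.55 [246. 207.  58.  59.] [ 0.6   -0.384  0.014] [220. 216. 208.] (np.float64(0.6008), np.float64(-0.3837), np.float64(-27.7), np.float64(0.975))
[245 210]
```

View pics/w12.png

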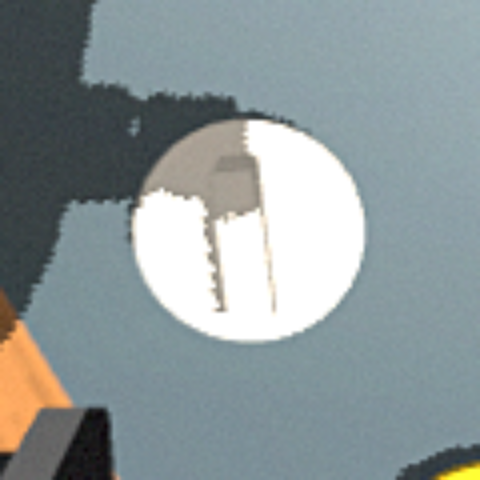

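Run:
```python
from h import *
p=look('wrist')
w=back(p,[[250.5,192.5],[253.75,227.5]],.038);print(w);d=w[0]-w[1];print(np.degrees(np.arctan2(d[1],d[0])))
o=env.observe();print(shift([.601,-.384,.11],o))
```

```text
[[ 0.58402679 -0.36274174  0.038     ]
 [ 0.61972385 -0.37774518  0.038     ]]
157.20303321327302
[-3.79 -3.89 13.33]
```

{"api": "move_arm", "payload": {
  "plan": [
    [0,0,-1.5,-2,-2,4,0.3],
    [0,0,-1.5,-3.8,-3.8,8,0.3],
    [0,0,-1.5,-3.8,-3.8,12.5,0.3],
    [0,0,-1.5,-3.8,-3.8,12.5,0.3],
    [0,0,-1.5,-3.8,-3.8,12.5,0.3]
  ]
}}

```text
time_s: 40.35
position: [0.6022, -0.3827, 0.1206]
tool_rot: [[-0.904, 0.427, 0.0], [0.427, 0.904, -0.0], [-0.0, 0.0, -1.0]]
ft_force: [0.8, 1.7, 0.7]
grip_width: 0.0555
gripper_force: 0.0
```

Run:
```python
from h import *
look('wrist');look('wrist');p=look('wrist')
for d in env.outline_of('round1',p)[:3]:
  if np.abs(back(p,[d['bbox'][:2]],.014)[0][:2]-[.601,-.384]).max()<.03:
    r=fit(p,d['mask'],'round',.6008,-.3837,-26);print(d['conf'],np.round(d['bbox']),r)
o=env.observe();print(shift([r[0],r[1],.018],o),o['position'],np.degrees(np.arctan2(o['tool_rot'][1][0],o['tool_rot'][0][0])))
```

```text
Traceback (most recent call last):
NameError: name 'r' is not defined
```

Run:
```python
from h import *
p=look('wrist','w13.png')
g=p['color'].astype(int); m=((g.max(2)-g.min(2)<28)&(g.min(2)>95)).astype('uint8')
n,l,s,c=cv2.connectedComponentsWithStats(m); px=proj(p,[.601,-.384,.02])[0]; print(px)
for i in range(1,n):
    if s[i,4]>300: print(s[i],c[i].round())
for d in env.outline_of('round1',p): print(round(d['conf'],2),np.round(d['bbox']),back(p,[d['bbox'][:2]],.014)[0].round(3),p['color'][d['mask']].mean(0).round())
```

```text
[275.44544491 204.77682122]
[  176     0   384   371 92482] [383. 143.]
[    0    39   159   275 16102] [ 57. 203.]
[ 123  109   55   54 1460] [154. 136.]
[126 370  21  34 330] [138. 383.]
0.86 [276. 201.  82.  87.] [ 0.6   -0.383  0.014] [205. 201. 194.]
0.73 [337. 326.  32.  62.] [ 0.722 -0.383  0.014] [216. 195.  35.]
0.61 [206. 331.  15.  32.] [ 0.679 -0.486  0.014] [209.  43.  35.]
```

View pics/w13.png

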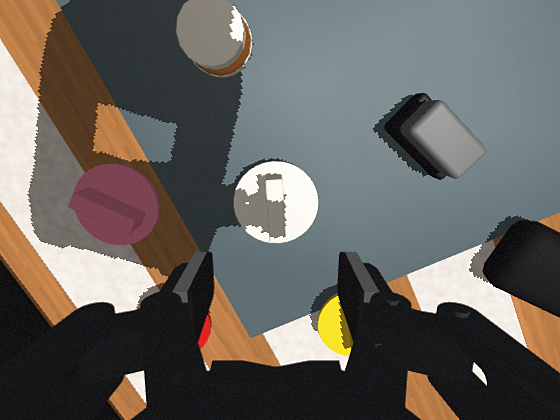

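Run:
```python
from h import *
p=look('wrist')
for d in env.outline_of('round1',p)[:1]:
    r=fit(p,d['mask'],'round',.6008,-.3837,-26);print(d['conf'],np.round(d['bbox']),r)
o=env.observe();print(shift([r[0],r[1],.018],o),shift([.6008,-.3837,.018],o),o['position'])
```

```text
0.88 [275. 202.  85.  83.] (np.float64(0.6009), np.float64(-0.3838), np.float64(-18.9), np.float64(0.985))
[ 0.1  -0.04 10.21] [ 0.11 -0.03 10.21] [ 0.60184074 -0.38381146  0.12011721]
```

{"api": "move_arm", "payload": {
  "plan": [
    [0,0,0,0.1,0,5,0.3],
    [0,0,0,0.1,0,9,0.3],
    [0,0,0,0.1,0,10.1,0.3],
    [0,0,0,0.1,0,10.1,0.3],
    [0,0,0,0.1,0,10.1,-1]
  ]
}}

```text
time_s: 41.25
position: [0.6017, -0.3842, 0.0204]
tool_rot: [[-0.904, 0.428, 0.003], [0.428, 0.904, -0.002], [-0.003, -0.001, -1.0]]
ft_force: [-0.4, -0.4, 1.2]
grip_width: 0.0421
gripper_force: 0.0
```

{"api": "move_arm", "payload": {
  "plan": [
    [0,0,0,0,0,0,-1],
    [0,0,0,0,0,0,-1],
    [0,0,0,0,0,0,-1],
    [0,0,0,0,0,0,-1],
    [0,0,0,0,0,0,-1]
  ]
}}

```text
time_s: 41.75
position: [0.6015, -0.384, 0.0201]
tool_rot: [[-0.904, 0.428, 0.003], [0.428, 0.904, -0.002], [-0.003, -0.001, -1.0]]
ft_force: [-0.9, 0.5, 6.3]
grip_width: 0.0106
gripper_force: 50.8
```

{"api": "move_arm", "payload": {
  "plan": [
    [0,0,0,0,0,-3,-1],
    [0,0,0,0,0,-8,-1],
    [0,0,0,0,0,-13,-1],
    [0,0,0,0,0,-18,-1],
    [0,0,0,0,0,-22,-1]
  ]
}}

```text
time_s: 42.25
position: [0.6007, -0.3832, 0.2422]
tool_rot: [[-0.904, 0.428, 0.003], [0.428, 0.904, -0.002], [-0.003, -0.001, -1.0]]
ft_force: [0.1, -0.5, -1.1]
grip_width: 0.0112
gripper_force: 49.8
```

Run:
```python
from h import *
o=env.observe();print(shift([.579,.058,.16],o),shift([.484,.153,.16],o),o['position'],o['grip_width'],np.degrees(np.arctan2(o['tool_rot'][1][0],o['tool_rot'][0][0])))
```

```text
[20.88 38.96  8.11] [33.53 43.48  8.07] [ 0.60072713 -0.38324673  0.24224763] 0.011170087742227459 154.65966179963826
```

{"api": "move_arm", "payload": {
  "plan": [
    [0,0,0,2,3.7,0,-1],
    [0,0,0,4,7.5,0,-1],
    [0,0,0,6,11.2,0,-1],
    [0,0,0,8,15,0,-1],
    [0,0,0,10,18.7,0,-1]
  ]
}}

```text
time_s: 42.75
position: [0.59, -0.1698, 0.2386]
tool_rot: [[-0.904, 0.428, 0.001], [0.428, 0.904, -0.0], [-0.001, 0.0, -1.0]]
ft_force: [0.3, 0.2, -0.2]
grip_width: 0.0113
gripper_force: 49.8
```

{"api": "move_arm", "payload": {
  "plan": [
    [0,0,0,2,3.7,0,-1],
    [0,0,0,4,7.5,0,-1],
    [0,0,0,6,11.2,0,-1],
    [0,0,0,8,15,0,-1],
    [0,0,0,10,18.7,0,-1]
  ]
}}

```text
time_s: 43.25
position: [0.5797, 0.042, 0.2387]
tool_rot: [[-0.904, 0.428, 0.001], [0.428, 0.904, -0.0], [-0.001, 0.0, -1.0]]
ft_force: [0.2, -0.7, -1.1]
grip_width: 0.0107
gripper_force: 49.8
```

{"api": "move_arm", "payload": {
  "plan": [
    [0,0,0,0.88,1.5,2,-1],
    [0,0,0,0.88,1.5,5,-1],
    [0,0,0,0.88,1.5,8,-1],
    [0,0,0,0.88,1.5,8,-1],
    [0,0,0,0.88,1.5,8,-1]
  ]
}}

```text
time_s: 43.75
position: [0.5789, 0.0575, 0.1591]
tool_rot: [[-0.904, 0.428, 0.001], [0.428, 0.904, -0.0], [-0.001, 0.0, -1.0]]
ft_force: [0.6, -0.2, 0.5]
grip_width: 0.011
gripper_force: 49.8
```

Run:
```python
from h import *
look('wrist');look('wrist');p=look('wrist','w14.png');o=env.observe();print(o['position'],o['grip_width'])
for d in env.outline_of('round1',p)[:2]:
  print(d['conf'],np.round(d['bbox']),fit(p,d['mask'],'round',o['position'][0],o['position'][1],155,z=o['position'][2]-.02))
print(shift([.5786,.058,.12],o))
# visible rim of opening: compare predicted rim with image gradients
L=cv2.cvtColor(p['color'],cv2.COLOR_RGB2LAB).astype(float)
best=[]
t=np.radians(np.arange(0,360,4))
for x in np.arange(.574,.584,.0005):
  for y in np.arange(.053,.064,.0005):
    def samp(r):
      q=proj(p,np.c_[x+r*np.cos(t),y+r*np.sin(t),0*t+.1]).astype('float32'); return q,cv2.remap(L.astype('float32'),q[:,:1],q[:,1:],1)[:,0]
    q,a=samp(.0255);_,b=samp(.0285)
    vis=q[:,1]<205
    best.append((np.minimum(np.abs(a-b).sum(1),60)[vis].mean(),x,y,vis.sum()))
print(sorted(best)[-4:])
```

```text
[0.57936681 0.05734549 0.1599404 ] 0.010818231933781026
0.66 [275. 265. 135. 140.] (np.float64(0.5785), np.float64(0.0567), np.float64(155.3), np.float64(0.67))
[0.11 0.02 3.99]
[(np.float32(60.0), np.float64(0.5784999999999995), np.float64(0.056), np.int64(30)), (np.float32(60.0), np.float64(0.5784999999999995), np.float64(0.0565), np.int64(30)), (np.float32(60.0), np.float64(0.5789999999999994), np.float64(0.056), np.int64(29)), (np.float32(60.0), np.float64(0.5789999999999994), np.float64(0.0565), np.int64(30))]
```

{"api": "move_arm", "payload": {
  "plan": [
    [0,0,0,0.06,0,1.5,-1],
    [0,0,0,0.06,0,3,-1],
    [0,0,0,0.06,0,3.7,-1],
    [0,0,0,0.06,0,3.7,-1]
  ]
}}

```text
time_s: 44.35
position: [0.5779, 0.0577, 0.1209]
tool_rot: [[-0.904, 0.428, -0.001], [0.428, 0.904, 0.0], [0.001, -0.0, -1.0]]
ft_force: [0.7, -0.3, 0.2]
grip_width: 0.0106
gripper_force: 49.8
```

{"api": "move_arm", "payload": {
  "plan": [
    [0,0,0,0,0,0.3,-1],
    [0,0,0,0,0,0.6,-1],
    [0,0,0,0,0,0.6,-1]
  ]
}}

```text
time_s: 44.65
position: [0.578, 0.0578, 0.1151]
tool_rot: [[-0.904, 0.428, 0.0], [0.428, 0.904, 0.0], [-0.0, 0.0, -1.0]]
ft_force: [0.8, 0.1, -0.0]
grip_width: 0.0107
gripper_force: 49.8
```

{"api": "move_arm", "payload": {
  "plan": [
    [0,0,0,0,0,0.3,-1],
    [0,0,0,0,0,0.6,-1],
    [0,0,0,0,0,0.6,-1]
  ]
}}

```text
time_s: 44.95
position: [0.5778, 0.0578, 0.1086]
tool_rot: [[-0.904, 0.428, -0.001], [0.428, 0.904, 0.0], [0.001, -0.0, -1.0]]
ft_force: [-0.3, -0.5, -0.0]
grip_width: 0.011
gripper_force: 49.8
```

{"api": "move_arm", "payload": {
  "plan": [
    [0,0,0,0,0,0.2,-1],
    [0,0,0,0,0,0.3,-1],
    [0,0,0,0,0,0.3,-1]
  ]
}}

```text
time_s: 45.25
position: [0.5781, 0.0578, 0.108]
tool_rot: [[-0.904, 0.428, 0.002], [0.428, 0.904, -0.0], [-0.002, 0.0, -1.0]]
ft_force: [-7.0, 0.5, 14.3]
grip_width: 0.0103
gripper_force: 51.9
```

{"api": "move_arm", "payload": {
  "plan": [
    [0,0,0,0,0,-0.1,-0.3],
    [0,0,0,0,0,-0.1,-0.3],
    [0,0,0,0,0,-0.1,-0.3],
    [0,0,0,0,0,-3,-0.3],
    [0,0,0,0,0,-7,-0.3]
  ]
}}

```text
time_s: 45.75
position: [0.5771, 0.0579, 0.1749]
tool_rot: [[-0.904, 0.428, -0.005], [0.428, 0.904, 0.001], [0.005, -0.002, -1.0]]
ft_force: [-0.2, -0.1, 0.5]
grip_width: 0.0299
gripper_force: 0.0
```

{"api": "move_arm", "payload": {
  "plan": [
    [0,0,0,0,0,-3,-0.3],
    [0,0,0,0,0,-6,-0.3],
    [0,0,0,0,0,-10,-0.3],
    [0,0,0,0,0,-12,-0.3],
    [0,0,0,0,0,-12,-0.3]
  ]
}}

```text
time_s: 46.25
position: [0.5788, 0.0577, 0.2989]
tool_rot: [[-0.904, 0.428, 0.006], [0.428, 0.904, -0.001], [-0.005, 0.002, -1.0]]
ft_force: [-0.5, 0.3, -0.2]
grip_width: 0.0299
gripper_force: 0.0
```

Run:
```python
from h import *
look('wrist');look('wrist');p=look('wrist');S=look('scene');o=env.observe();print(o['position'],o['grip_width'],np.degrees(np.arctan2(o['tool_rot'][1][0],o['tool_rot'][0][0])),o['q'].round(1) if hasattr(o['q'],'round') else o['q'])
for q in (p,S):
 for t in('round','square'):
  for d in env.outline_of(t+'1',q):
   m=back(q,[d['bbox'][:2]],.1)[0]
   if d['conf']>.3 and .4<m[0]<.7 and -.02<m[1]<.3: print(t,round(d['conf'],2),[(z,fit(q,d['mask'],t,m[0],m[1],160 if t=='round' else 90,z=z)) for z in(.088,.094)])
for d in env.tip_of('isolator_grip',p)[:1]+env.tip_of('isolator_grip',S)[:1]: print(d)
a=env.tip_of('isolator_grip',p)[0]['pixel'];b=env.tip_of('isolator_grip',S)[0]['pixel'];print(tri(p,a,S,b),back(p,a,.154))
```

```text
[0.5776638  0.05782552 0.29438103] 0.02979816896041015 154.65221803429958 [ -6.   23.1  61.9  -0.   95.1 -70.6]
round 0.68 [(0.088, (np.float64(0.5774), np.float64(0.0572), np.float64(170.8), np.float64(0.972))), (0.094, (np.float64(0.5768), np.float64(0.0575), np.float64(166.0), np.float64(0.942)))]
square 0.89 [(0.088, (np.float64(0.5777), np.float64(0.1529), np.float64(90.5), np.float64(0.973))), (0.094, (np.float64(0.5765), np.float64(0.1519), np.float64(91.1), np.float64(0.946)))]
square 0.75 [(0.088, (np.float64(0.4829), np.float64(0.058), np.float64(90.5), np.float64(0.961))), (0.094, (np.float64(0.4835), np.float64(0.0583), np.float64(90.9), np.float64(0.927)))]
round 0.51 [(0.088, (np.float64(0.5671), np.float64(0.0593), np.float64(145.1), np.float64(0.776))), (0.094, (np.float64(0.5748), np.float64(0.0545), np.float64(145.4), np.float64(0.769)))]
square 0.79 [(0.088, (np.float64(0.4741), np.float64(0.0643), np.float64(80.7), np.float64(0.77))), (0.094, (np.float64(0.4835), np.float64(0.059), np.float64(82.5), np.float64(0.757)))]
square 0.67 [(0.088, (np.float64(0.5724), np.float64(0.1561), np.float64(89.9), np.float64(0.622))), (0.094, (np.float64(0.5734), np.float64(0.1554), np.float64(101.4), np.float64(0.618)))]
{'pixel': [508.0, 161.1], 'conf': 0.93}
{'pixel': [373.0, 187.0], 'conf': 0.48}
[0.63309287 0.24282127 0.15505129] [[0.63417558 0.2445636  0.154     ]]
```

{"api": "move_arm", "payload": {
  "plan": [
    [0,0,8.5,0.6,3.9,0,-0.3],
    [0,0,17,1.2,7.7,0,-0.3],
    [0,0,25.5,1.8,11.6,0,-0.3],
    [0,0,34,2.4,15.5,0,-0.3],
    [0,0,42.5,2.9,19.2,0,-0.3]
  ]
}}

```text
time_s: 47.35
position: [0.6342, 0.2455, 0.296]
tool_rot: [[-0.372, 0.928, 0.0], [0.928, 0.372, 0.0], [0.0, 0.0, -1.0]]
ft_force: [1.0, -0.4, -0.5]
grip_width: 0.0302
gripper_force: 0.0
```

{"api": "move_arm", "payload": {
  "plan": [
    [0,0,8,0,0,2,-0.3],
    [0,0,16,0,0,4,-0.3],
    [0,0,22,0,0,6,-0.3],
    [0,0,22,0,0,6,-0.3],
    [0,0,22,0,0,6,-0.3]
  ]
}}

```text
time_s: 47.85
position: [0.6342, 0.2437, 0.2366]
tool_rot: [[-0.005, 1.0, 0.0], [1.0, 0.005, 0.0], [0.0, 0.0, -1.0]]
ft_force: [-0.4, -0.0, 0.2]
grip_width: 0.0301
gripper_force: 0.0
```

Run:
```python
from h import *
look('wrist');look('wrist');p=look('wrist','w15.png');o=env.observe();print(o['position'],np.degrees(np.arctan2(o['tool_rot'][1][0],o['tool_rot'][0][0])))
X=[]
for d in env.tip_of('isolator_grip',p)[:2]: print(d['conf'],d['pixel'],back(p,d['pixel'],.154).round(4))
# black bar: dark blob near it
for d in env.outline_of('isolator_grip',p)[:1]: print(d['conf'],np.round(d['bbox']),rect(p,d['mask'],.13))
c=proj(p,[.6335,.2436,.15])[0]; print(c)
g=p['color'].max(2); m=((g<45)).astype('uint8'); m[240:]=0
n,l,s,cc=cv2.connectedComponentsWithStats(m)
for i in range(1,n):
  if s[i,4]>200: print(s[i],rect(p,l==i,.154))
a=env.tip_of('isolator_grip',p)
print(shift([.6335,.2436,.139],o))
```

```text
[0.63444497 0.24372845 0.23751944] 90.24444117039133
0.83 [273.4, 215.9] [[0.6325 0.2416 0.154 ]]
0.7 [275. 214.  66.  94.] ((635.5768432617188, 236.03076171875), (49.46720886230469, 67.5849838256836), 25.873743057250977)
[274.82712068 211.55624619]
[ 194    0   68   25 1211] ((605.052734375, 368.00433349609375), (39.38521957397461, 12.736135482788086), 0.35467371344566345)
[ 425   84  135  139 5604] ((779.7900390625, 282.885498046875), (93.80250549316406, 41.74568176269531), 51.30279541015625)
[ 243  169   63   71 3103] ((633.7551879882812, 247.6009063720703), (45.27935028076172, 43.77462387084961), 45.364501953125)
[-0.02 -0.12  9.85]
```

{"api": "move_arm", "payload": {
  "plan": [
    [0,0,1.7,-0.1,-0.13,4,-0.3],
    [0,0,1.7,-0.1,-0.13,7.5,-0.3],
    [0,0,1.7,-0.1,-0.13,9.5,-0.3],
    [0,0,1.7,-0.1,-0.13,9.75,-0.3],
    [0,0,1.7,-0.1,-0.13,9.75,-0.3]
  ]
}}

```text
time_s: 48.65
position: [0.6328, 0.2427, 0.1387]
tool_rot: [[0.027, 1.0, 0.0], [1.0, -0.027, 0.0], [0.0, 0.0, -1.0]]
ft_force: [0.6, -0.4, 0.6]
grip_width: 0.0302
gripper_force: 0.0
```

{"api": "move_arm", "payload": {
  "plan": [
    [0,0,0,0,0,0,-1],
    [0,0,0,0,0,0,-1],
    [0,0,0,0,0,0,-1],
    [0,0,0,0,0,0,-1]
  ],
  "squeeze": 30
}}

```text
time_s: 49.05
position: [0.634, 0.2428, 0.1396]
tool_rot: [[0.027, 1.0, 0.004], [1.0, -0.027, 0.001], [0.001, 0.004, -1.0]]
ft_force: [5.6, 0.5, 0.4]
grip_width: 0.0133
gripper_force: 34.5
```

{"api": "move_arm", "payload": {
  "plan": [
    [0,0,5,0,0.12,0,-1],
    [0,0,12,0,0.12,0,-1],
    [0,0,19,0,0.12,0,-1],
    [0,0,26,0,0.12,0,-1],
    [0,0,33,0,0.12,0,-1]
  ]
}}

```text
time_s: 49.55
position: [0.6342, 0.2429, 0.1396]
tool_rot: [[0.571, 0.821, 0.002], [0.821, -0.571, 0.0], [0.001, 0.001, -1.0]]
ft_force: [0.2, 0.4, 1.1]
grip_width: 0.0127
gripper_force: 34.8
```

{"api": "move_arm", "payload": {
  "plan": [
    [0,0,7,0,0,0,-1],
    [0,0,14,0,0,0,-1],
    [0,0,21,0,0,0,-1],
    [0,0,28,0,0,0,-1],
    [0,0,35,0,0,0,-1]
  ]
}}

```text
time_s: 50.05
position: [0.6344, 0.2428, 0.1396]
tool_rot: [[0.939, 0.345, 0.002], [0.345, -0.939, 0.0], [0.002, 0.0, -1.0]]
ft_force: [0.8, 0.5, 1.2]
grip_width: 0.0132
gripper_force: 34.7
```

Run:
```python
from h import *
o=env.observe();print(o['position'],np.degrees(np.arctan2(o['tool_rot'][1][0],o['tool_rot'][0][0])),o['wrist_torque'],o['ft_force'],o['q'])
```

```text
[0.63435216 0.24282745 0.13959943] 20.187111624111353 [ 0.1591387  -0.02498928  0.11709887] [0.79172432 0.46271942 1.15135382] [1.09821137e+01 3.87244342e+01 5.94834552e+01 7.82104477e-03
 8.16817514e+01 8.07938876e+01]
```

{"api": "move_arm", "payload": {
  "plan": [
    [0,0,6,0,0,0,-1],
    [0,0,12,0,0,0,-1],
    [0,0,17,0,0,0,-1],
    [0,0,20,0,0,0,-1],
    [0,0,21,0,0,0,-1]
  ]
}}

```text
time_s: 50.55
position: [0.6344, 0.2428, 0.1396]
tool_rot: [[1.0, -0.01, 0.002], [-0.01, -1.0, 0.0], [0.002, -0.0, -1.0]]
ft_force: [0.9, -0.5, 2.3]
grip_width: 0.0132
gripper_force: 35.1
```

{"api": "move_arm", "payload": {
  "plan": [
    [0,0,1,0,0,0,-1],
    [0,0,2,0,0,0,-1],
    [0,0,2,0,0,0,-1]
  ]
}}

```text
time_s: 50.85
position: [0.6345, 0.2427, 0.1396]
tool_rot: [[0.999, -0.044, 0.002], [-0.044, -0.999, 0.0], [0.002, -0.0, -1.0]]
ft_force: [2.2, -1.9, 5.8]
grip_width: 0.0136
gripper_force: 42.5
```

Run:
```python
from h import *
o=env.observe();print(o['position'],np.degrees(np.arctan2(o['tool_rot'][1][0],o['tool_rot'][0][0])),o['wrist_torque'],o['ft_force'])
```

```text
[0.63453197 0.24268557 0.13957815] -2.5224114630148122 [-0.08901101 -0.37711301  0.91278381] [ 2.20853464 -1.92629391  5.78019825]
```

{"api": "move_arm", "payload": {
  "plan": [
    [0,0,0,0,0,0,-0.3],
    [0,0,0,0,0,0,-0.3],
    [0,0,0,0,0,0,-0.3],
    [0,0,0,0,0,-3,-0.3],
    [0,0,0,0,0,-7,-0.3]
  ]
}}

```text
time_s: 51.35
position: [0.633, 0.2425, 0.207]
tool_rot: [[0.999, -0.045, -0.006], [-0.045, -0.999, -0.001], [-0.006, 0.001, -1.0]]
ft_force: [1.0, -0.2, -0.2]
grip_width: 0.0298
gripper_force: 0.0
```

{"api": "move_arm", "payload": {
  "plan": [
    [0,0,0,-3,0,-3,-0.3],
    [0,0,0,-7,2,-6,-0.3],
    [0,0,0,-11,5,-9,-0.3],
    [0,0,0,-15,8,-9,-0.3],
    [0,0,0,-18,11,-9,-0.3]
  ]
}}

```text
time_s: 51.85
position: [0.4496, 0.1423, 0.2992]
tool_rot: [[0.999, -0.043, 0.002], [-0.043, -0.999, 0.0], [0.002, -0.0, -1.0]]
ft_force: [0.8, -0.9, 0.7]
grip_width: 0.0301
gripper_force: 0.0
```

Run:
```python
from h import *
look('wrist');look('wrist');p=look('wrist','w16.png');S=look('scene');o=env.observe();print(o['position'],o['time_s'])
for n,q in (('w',p),('s',S)):
 for t,z in(('round',.088),('square',.088),('wedge',.1)):
  for d in env.outline_of(t+'1',q):
   m=back(q,[d['bbox'][:2]],.11)[0]
   if d['conf']>.3 and .35<m[0]<.7 and -.1<m[1]<.35: print(n,t,round(d['conf'],2),fit(q,d['mask'],t,m[0],m[1],0,z=z))
 # white index mark / bar orientation: dark pixels near the isolator axis
 yy=[]
 for a in range(0,180,3):
   r=np.r_[-.028:.0281:.002]; X=np.c_[.634+r*np.cos(np.radians(a)),.2427+r*np.sin(np.radians(a)),0*r+.154]
   px=proj(q,X).round().astype(int); px=px[(px[:,0]>=0)&(px[:,0]<560)&(px[:,1]>=0)&(px[:,1]<420)]
   if len(px)>20: yy.append((q['color'][px[:,1],px[:,0]].mean().round(1),a))
 print(n,sorted(yy)[:5],sorted(yy)[-2:])
```

```text
[0.45117945 0.14246755 0.29899747] 52.05
w round 0.64 (np.float64(0.5779), np.float64(0.0571), np.float64(2.1), np.float64(0.98))
w square 0.96 (np.float64(0.4828), np.float64(0.0579), np.float64(-0.1), np.float64(0.962))
w square 0.62 (np.float64(0.5771), np.float64(0.1526), np.float64(-0.6), np.float64(0.958))
w wedge 0.75 (np.float64(0.5301), np.float64(-0.0325), np.float64(-0.2), np.float64(0.754))
w wedge 0.59 (np.float64(0.5292), np.float64(0.2661), np.float64(0.1), np.float64(0.722))
w [] []
s round 0.47 (np.float64(0.5684), np.float64(0.0607), np.float64(-24.4), np.float64(0.753))
s round 0.42 (np.float64(0.5751), np.float64(0.2868), np.float64(5.6), np.float64(0.788))
s square 0.78 (np.float64(0.4772), np.float64(0.0597), np.float64(1.6), np.float64(0.746))
s square 0.76 (np.float64(0.5634), np.float64(0.1585), np.float64(14.9), np.float64(0.665))
s square 0.63 (np.float64(0.4603), np.float64(0.2812), np.float64(33.1), np.float64(0.52))
s wedge 0.7 (np.float64(0.528), np.float64(-0.0341), np.float64(-0.5), np.float64(0.509))
s wedge 0.58 (np.float64(0.6071), np.float64(0.1469), np.float64(9.7), np.float64(0.378))
s wedge 0.52 (np.float64(0.5159), np.float64(0.2618), np.float64(-11.4), np.float64(0.402))
s [(np.float64(41.3), 168), (np.float64(41.6), 165), (np.float64(41.9), 111), (np.float64(41.9), 114), (np.float64(42.1), 117)] [(np.float64(63.4), 141), (np.float64(64.6), 33)]
```

```bash
python3 -c "
from rig import env
print(env.close_job())"
```

```text
the job is handed in; nothing more can be done
None
```

I handed the job in at about 52 s: both wedges are driven to their stops, the three white plugs (two square, one round) are seated, and the isolator was turned to its on stop last, which I judged from the torque rising at its stop because no camera picture confirmed the handle's angle.

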